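# Clamp an insole in the screw press with a ring wrench

## Robot

A 6-joint arm with a two-finger parallel gripper is mounted at the origin on the work surface; the furniture and walls round the work are solid. World frame = base frame: x ahead of the robot, y to its left, z up, the work surface at z = 0. Lengths are in m, angles in rad, forces in N, time in s.
With the tool pointing down it reaches from about 0.35 to 0.975 m from the base axis. Payload 4.9 kg.
Tool frame: the origin (TCP) lies at the very end of the fingers, on their centre line; the grasp point (between the pads) lies 19 mm behind it; y points along the fingers, z is the direction in which the jaws open and shut, and the axes are right-handed (so a half turn about y gives the same grasp; the last joint's range is limited). The gripper opens to 85 mm and grips with 20 to 120 N. Pads are 22 mm wide; open, the fingers measure 114 mm over their backs; the gripper's body (76 mm by 85 mm) begins 54 mm behind the grasp point. The pads swing forward as they close: fully open they stand 13 mm farther back than shut.
Start: joints at [1, 0.053, 1.613, -0, 1.476, -0.119], TCP at [0.273, 0.562, 0.231] pointing down, gripper open.
Joint ranges: [-3.01, 3.01], [-1.01, 2.22], [0.06, 2.58], [-1.02, 4.17], [0.09, 2.62], [-3.14, 3.14]. Speed limits (rad/s): [2.57, 2.57, 3.14, 3.14, 3.14, 3.14].

## Interface

Orientations are given as a rotation vector (axis times angle).
In Python, from station import ctrl gives the robot as it stands.
- The arm moves only by the tool arm_command, never from a script. Its argument "steps" is a list of rows, each a list of 3 entries, a list of its own where there are three numbers: the shift along the tool's x, y, z in m, then the turn, a rotation vector about the tool's x, y, z in degrees, then the opening, from 0 (shut) to 1 (fully open). In form: [[[dx, dy, dz], [ax, ay, az], gripper], ...]. A call has 1 to 5 rows; each row is the pose to reach, as a shift and turn from the pose measured when the call began, along the tool's axes at that moment; what a row does not reach only later rows make up. A row lasts 1/10 s, in which the tool goes at most 50 mm and 8.59 degrees, less where a joint would pass 70% of its speed; a pose out of reach is approached as far as the arm can. A call with a gripper value outside its range is refused whole. The fingers move at their own pace and stop on an object; "force" is the grip in N (left out, the last holds). Time passes only in rows, so rows that repeat a pose let the fingers close. It gives the time, the measured TCP pose, the force and the opening at its end, in the units of the state.
- ctrl.get_obs(): the state, without advancing time (a new reading comes with each control period).
- ctrl.get_image(name): name is "scene" or "top"; returns a dict with "img" (400x640x3 uint8, red, green, blue), "camera_matrix" (3x3 intrinsics, pixels), "world_from_camera" (4x4, takes a point from camera to world coordinates). Camera axes: x right, y up, looking along -z (the intrinsics and any distortion apply to the point x, -y, -z); pixel columns grow to the right and rows downward; lengths in m; the calibration is good to about 2 mm. A picture is of the moment at which its call begins. There is no depth.
- ctrl.finish_job(): hands the job in, once; it reports no verdict.
Trained networks look in a picture, given as the dict that the camera call returned (one of the last four; its "shot" number tells which), for a name from the list of things; names that differ only in an ending like _2 or _b are one class to them, and where a whole thing is asked for, a point or a joint stands for the part that bears it (a point fixed in the world has none). Each returns a list of dicts, best first, with "confidence" (0 to 1); they miss things now and then, are a little off and sometimes report something else, mostly with a low value. They report only what shows in the picture. A call takes as long as a camera call.
- ctrl.boxes_of(picture, name): "position" ([row, column] in pixels, amid what is visible of it).
The state is a dict: "t": time; "q": joint angles; "dq": joint speeds; "effort": joint torques, N m; "tool_pos": TCP position; "tool_rot": TCP orientation; "contact_force": force on the tool from outside, world axes, zero at the start; "wrist_torque": the same for the moment, N m; "opening": finger opening in m.
Only numpy, scipy, OpenCV 4.12 (cv2) and the standard library are available. Lean on these libraries where they do the work, as an engineer would, in place of code of your own. Each camera call takes 0.05 s, during which the arm holds its last target.

## Task

Slide the pale insole, toe first, straight into the open front of the small screw press, flat on its bed with the ball of the foot centred under the pressure pad, and let go of it. Then screw the press down with the ring wrench until the pad bears firmly on the insole: the cheeks of the press stop the handle after a short swing, so lift the wrench off the hexagon, bring it back and reseat it for every stroke, and do not turn the screw with the fingers. Finally take the wrench off and lay it gently flat on the desk beside the press, leaving the insole clamped and the awl, snap tray and brown spool where they are.

Things in the scene. Friction and masses are not known exactly. Their poses are not given: they have to be found in the camera images.
- press: Grey steel screw press fixed to the desk: base 150 x 140 x 14 mm, two cheeks (100 mm in x, 8 thick, inner faces 104 mm apart, tops 140 mm high), cross beam (44 mm in x, 56 to 80 mm high) and a vertical screw in the middle. Origin on the desk under the screw's axis; -x points out of its open front, to the robot's right and up to 25 degrees towards it; y from cheek to cheek; z up.
- press_bed (a point): Top of the press's base plate on the screw's axis, 14 mm above the desk, axes as the press: the bed on which the insole is laid. With the handle in front, the cheeks let a wrench on the screw swing about 38 degrees either side of the press's -x direction.
- press_pad: Rubber-faced pressure pad, 74 (x) x 86 (y) x 5 mm, under a steel plate as large and 10 mm thick; goes down with the screw without turning. Origin at the centre of its underside, at the start 31 to 34 mm above the desk, so 8 to 11 mm above an insole lying on the bed. It gives 1 mm for every 8 N.
- press_screw (a joint): Angle of the press's screw, rad: 0 with the pad raised, grows as it turns clockwise seen from above (tightening), lowering hexagon and pad 4.5 mm per rad. Starts between 0 and 0.6. The pad meets the insole at about 2.35, holds it firmly from 2.75, the thread ends at 3.4: 2.75 to 3.4 is right. Friction 0.25 N m (2 to 3 N at the wrench's handle); it stays where it is left.
- screw_head: Steel hexagon head of the screw, 36 mm across flats. Origin on the screw's axis, 102 mm above the desk when the joint is 0, sinking and turning with it; above it a round flange (47 mm across, 4 mm thick), then the hexagon from 4 to 28 mm, its top 8 mm tapering to 31 mm. x axis square to a pair of flats: the wrench fits with its x axis along this one or turned from it by a multiple of 60 degrees.
- wrench_grip (a point): Steel ring wrench, 208 mm long, 0.3 kg, flat on the desk: ring 57 mm across and 18 high with a six-sided through hole, greased, 38 mm across flats (6 degrees of play either way on the screw head), handle 16 mm wide, 16 high. This point is in the handle, half-way up (9 mm above the underside), 105 mm behind the ring's centre. x axis from handle to ring, z up.
- wrench_ring (a point): Centre of the wrench's ring, half-way up (9 mm above its underside); axes as wrench_grip. A pair of the hole's flats is square to x.
- insole: The pale insole, a stiff laminated board 75 x 214 x 9 mm, rigid, 0.06 kg, lying on the desk clear of everything (the blue one behind the press and the red one at the far left are not it). Origin at the middle of its underside; -y points to the toe, +y to the heel.
- insole_heel (a point): Point in the insole's heel end, half-way up, 65 mm from its middle; the insole is about 52 mm wide here (across x). It can be gripped here while the toe is in the press.
- insole_ball (a point): Point in the ball of the insole, half-way up, 45 mm from its middle towards the toe; this point belongs over the centre of the bed. The insole is about 76 mm wide here and the toe's end is 62 mm farther on.
- snap_tray: Bystander: little tin tray of snaps, 60 x 85 x 16 mm. Origin at the centre of its underside.
- awl: Bystander: awl with wooden handle, 151 mm long, 24 mm high, lying in front of the press, near a fixed mallet. Origin at the centre of its underside.
- spool_brown: Bystander: brown thread spool, 44 mm across and 52 mm high, at the back of the desk. Origin near the centre of its underside.
- wrench: The same wrench; origin on its underside, 90 mm behind the ring's centre and 15 mm ahead of wrench_grip.

How it is judged:
By the outcome, as a careful person would: the job done as asked, in the order asked, and still so for the second after the job is handed in, with the robot touching nothing.
It also fails if it takes over 72 s, if anything falls off the work surface, if the arm or the gripper's body presses on something with over 40 N, if the wrist force passes 120 N, or if a joint passes its speed limit or range.

## Working session

There is one attempt and no reset: what is moved stays moved. The work goes in short steps, Python scripts to look and compute and a tool call to move; the robot and the scene stay as the last step left them, time stands still between calls to the robot, and variables do not carry over. Pictures are saved under pics/ and viewed, and the job is handed in when it is done.

Besides the shell and the picture viewer there is one more tool, called after "Emit:" in YAML: its name, and indented under it one key for each argument. arm_command: Moves the arm, as the interface text tells. Its arguments: {"type":"object","properties":{"steps":{"type":"array"},"force":{"type":"number"}},"required":["steps"]}

```bash
mkdir -p pics; ls; python3 - <<'E'
from station import ctrl
import cv2,numpy as np
o=ctrl.get_obs();print({k:np.round(v,3) for k,v in o.items()})
for n in ["scene","top"]:
    p=ctrl.get_image(n);cv2.imwrite(f"pics/{n}0.png",p["img"][:,:,::-1])
    print(n,p["camera_matrix"].round(1).tolist(),p["world_from_camera"].round(4).tolist(),p.keys())
    for k in ["press","press_pad","screw_head","wrench_grip","wrench_ring","wrench","insole","insole_heel","insole_ball","snap_tray","awl","spool_brown"]:
        print(k,[(np.round(b["position"],1).tolist(),round(b["confidence"],2)) for b in ctrl.boxes_of(p,k)[:3]])
E
```

```text
pics
{'t': np.float64(0.0), 'q': array([ 1.   ,  0.053,  1.614,  0.   ,  1.476, -0.119]), 'dq': array([0.001, 0.   , 0.   , 0.002, 0.   , 0.002]), 'effort': array([ 2.0000e-03, -3.9368e+01, -3.7018e+01,  0.0000e+00,  7.0000e-03,
        0.0000e+00]), 'tool_pos': array([0.273, 0.562, 0.23 ]), 'tool_rot': array([-1.544,  0.355, -0.354]), 'contact_force': array([-0.437,  0.916, -0.802]), 'wrist_torque': array([-0.009,  0.012,  0.019]), 'opening': np.float64(0.085)}
scene [[471.6, 0.0, 311.2], [0.0, 471.6, 202.2], [0.0, 0.0, 1.0]] [[0.8363, 0.3213, -0.4443, 0.0769], [-0.5482, 0.5091, -0.6636, -0.8478], [0.013, 0.7985, 0.6018, 0.773], [0.0, 0.0, 0.0, 1.0]] dict_keys(['img', 'camera_matrix', 'world_from_camera', 'shot'])
press [([198.5, 299.8], 0.78), ([181.0, 295.2], 0.6), ([287.7, 320.2], 0.32)]
press_pad []
screw_head [([179.8, 292.6], 0.75)]
wrench_grip [([288.8, 321.8], 0.79)]
wrench_ring [([285.7, 319.4], 0.74)]
wrench [([290.2, 320.6], 0.87)]
insole [([283.2, 381.8], 0.62)]
insole_heel [([282.8, 381.5], 0.56)]
insole_ball [([279.7, 383.6], 0.8)]
snap_tray [([194.4, 209.3], 0.71)]
awl [([221.9, 213.4], 0.58)]
spool_brown []
top [[511.7, 0.0, 318.5], [0.0, 511.7, 201.8], [0.0, 0.0, 1.0]] [[-0.0936, 0.9726, -0.2129, 0.3533], [-0.9956, -0.0905, 0.0242, -0.0943], [0.0042, 0.2142, 0.9768, 1.2373], [0.0, 0.0, 0.0, 1.0]] dict_keys(['img', 'camera_matrix', 'world_from_camera', 'shot'])
press [([221.6, 272.9], 0.8)]
press_pad []
screw_head [([211.6, 270.2], 0.83)]
wrench_grip [([251.6, 387.9], 0.74)]
wrench_ring [([255.1, 387.5], 0.86)]
wrench [([251.0, 389.6], 0.68)]
insole [([197.2, 395.0], 0.87)]
insole_heel [([193.8, 396.6], 0.91), ([218.5, 273.6], 0.15)]
insole_ball [([193.6, 393.9], 0.58)]
snap_tray [([288.6, 190.0], 0.91), ([253.3, 391.5], 0.73), ([217.7, 273.4], 0.31)]
awl [([307.3, 251.8], 0.71), ([218.4, 272.3], 0.23)]
spool_brown [([148.6, 250.9], 0.82)]
```

View pics/scene0.png

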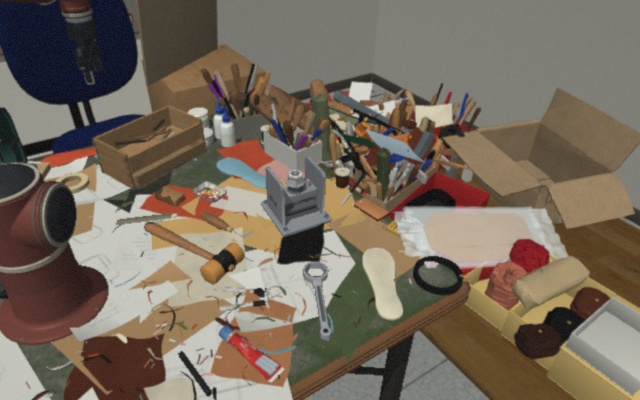

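View pics/top0.png

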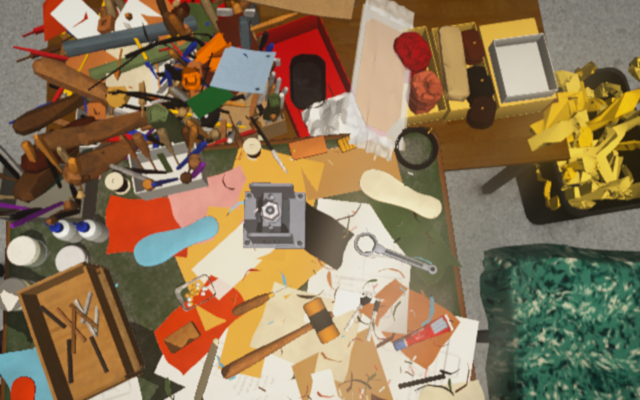

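```bash
cat > h.py <<'E'
from station import ctrl
import cv2,numpy as np
from scipy.spatial.transform import Rotation as R
def ray(p,rc,z):
    K=p["camera_matrix"];T=p["world_from_camera"]
    d=np.array([(rc[1]-K[0,2])/K[0,0],-(rc[0]-K[1,2])/K[1,1],-1.])
    d=T[:3,:3]@d;o=T[:3,3]
    return o+d*(z-o[2])/d[2]
def proj(p,X):
    K=p["camera_matrix"];T=p["world_from_camera"]
    c=T[:3,:3].T@(np.asarray(X,float)-T[:3,3])
    return np.array([K[1,2]-K[1,1]*c[1]/(-c[2]),K[0,2]+K[0,0]*c[0]/(-c[2])]) # row,col
def crop(p,name,r0,r1,c0,c1,s,dots=[]):
    im=cv2.resize(p["img"][r0:r1,c0:c1,::-1],None,fx=s,fy=s,interpolation=cv2.INTER_CUBIC)
    for d in dots:
        r,c=d[:2];cv2.circle(im,(int((c-c0+.5)*s),int((r-r0+.5)*s)),2,(0,0,255),-1)
    cv2.imwrite("pics/"+name,im)
E
python3 - <<'E'
from h import *
p=ctrl.get_image("top");np.save("top1.npy",p,allow_pickle=True)
q=ctrl.get_image("scene");np.save("scene1.npy",q,allow_pickle=True)
crop(p,"t1.png",165,285,235,445,3.8)
crop(q,"s1.png",150,350,250,450,3)
E
```

```text
(no output)
```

View pics/t1.png

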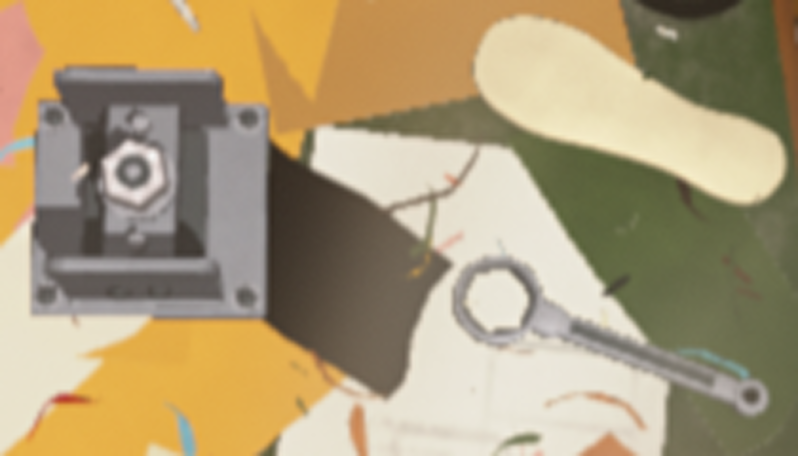

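View pics/s1.png

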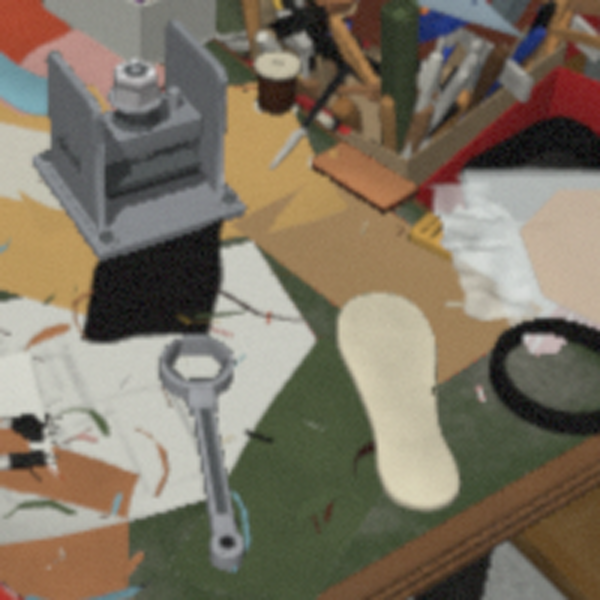

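```bash
python3 - <<'E'
from h import *
p=np.load("top1.npy",allow_pickle=True).item();q=np.load("scene1.npy",allow_pickle=True).item()
crop(p,"t2.png",175,255,235,315,7.5)
crop(q,"s2.png",150,240,255,335,6.6)
E
```

```text
(no output)
```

View pics/t2.png

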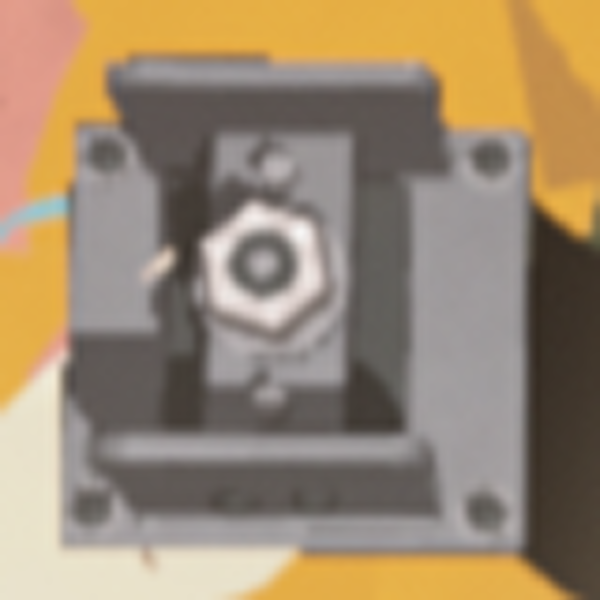

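View pics/s2.png

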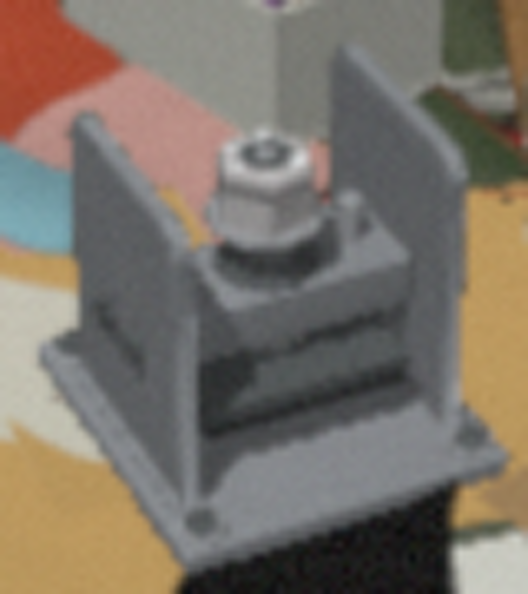

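```bash
cat > fitp.py <<'E'
from h import *
from scipy.optimize import least_squares
p=np.load("top1.npy",allow_pickle=True).item();q=np.load("scene1.npy",allow_pickle=True).item()
T=[((530,133),(-75,-70,14)),((524,545),(-75,70,12)),((65,540),(75,70,12)),((80,125),(75,-70,14)),
((110,75),(50,-56,140)),((437,78),(-50,-56,140)),((97,447),(50,56,140)),((432,447),(-50,56,140))]
S=[((185,555),(-75,70,14)),((507,455),(-75,-70,14)),((42,355),(75,70,14)),((85,115),(50,56,140)),((190,250),(-50,56,140)),((345,45),(50,-56,140)),((462,175),(-50,-56,140))]
ob=[(p,((c[1]+.5)/7.5-.5+175,(c[0]+.5)/7.5-.5+235),m) for c,m in T]+[(q,((c[1]+.5)/6.6-.5+150,(c[0]+.5)/6.6-.5+255),m) for c,m in S]
def W(v,m):
    m=np.array(m)/1e3;c,s=np.cos(v[2]),np.sin(v[2]);return np.array([v[0]+c*m[0]-s*m[1],v[1]+s*m[0]+c*m[1],m[2]])
def res(v,sel=None):
    return np.concatenate([proj(P,W(v,m))-np.array(o) for P,o,m in (ob if sel is None else ob[sel])])
for sel in (slice(0,8),slice(8,15),slice(0,15)):
    r=least_squares(lambda v:res(v,sel),[.37,0,1.5]);print(r.x.round(4),np.degrees(r.x[2]).round(1));print(res(r.x,sel).reshape(-1,2).round(1).tolist())
for th in (0,.3,.6):
    z=.130-.0045*th
    print(th,ray(p,(175+262/7.5,235+266/7.5),z).round(4),ray(q,(150+148/6.6,255+265/6.6),z).round(4))
E
python3 fitp.py
```

```text
[ 0.5864 -0.0148  1.469 ] 84.2
[[-0.8, 0.8], [1.1, 0.8], [1.3, -0.4], [-0.3, -0.2], [-0.7, -0.9], [-0.7, 0.7], [-0.2, -1.1], [0.2, 0.4]]
[ 0.5823 -0.0212  1.4561] 83.4
[[2.1, 0.3], [1.5, 1.7], [-1.0, -0.9], [-1.2, -1.1], [-0.7, -0.6], [-0.8, 0.0], [-0.9, 0.6]]
[ 0.5854 -0.0161  1.4654] 84.0
[[-0.3, 1.5], [1.6, 1.3], [1.5, 0.1], [-0.0, 0.4], [-0.4, -0.2], [-0.3, 1.4], [0.1, -0.6], [0.7, 0.9], [0.5, 0.7], [-0.3, 1.7], [-2.2, -1.0], [-2.4, -1.1], [-2.1, -0.3], [-2.0, -0.3], [-2.4, 0.6]]
0 [ 0.5861 -0.0145  0.13  ] [ 0.585  -0.0155  0.13  ]
0.3 [ 0.5863 -0.0144  0.1286] [ 0.5861 -0.0137  0.1287]
0.6 [ 0.5866 -0.0143  0.1273] [ 0.5871 -0.012   0.1273]
```

```bash
cat > fith.py <<'E'
from h import *
p=np.load("top1.npy",allow_pickle=True).item();q=np.load("scene1.npy",allow_pickle=True).item()
# rectify the plane z=hex top into a world-aligned patch 60mm, 0.1mm... 
C=np.array([.5862,-.0142])
for n,P,z in(("t",p,.128),("s",q,.128),("t2",p,.110),("s2",q,.110)):
    N=400;s=.08/N
    uv=np.zeros((N,N,2),np.float32)
    for i in range(N):
        for j in range(N):
            r=proj(P,[C[0]+(N/2-i)*s,C[1]+(N/2-j)*s,z]);uv[i,j]=(r[1],r[0])
    im=cv2.remap(P["img"],uv,None,cv2.INTER_CUBIC);np.save(f"rect_{n}.npy",im)
    cv2.imwrite(f"pics/rect_{n}.png",im[:,:,::-1])
a=np.hstack([cv2.imread("pics/rect_t.png"),cv2.imread("pics/rect_s.png")]);cv2.imwrite("pics/rect.png",a)
E
python3 fith.py
```

```text
(no output)
```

View pics/rect.png

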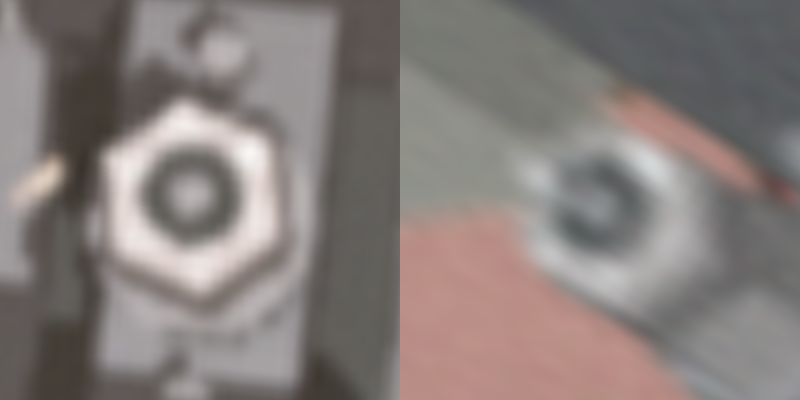

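```bash
python3 - <<'E'
import numpy as np,cv2
im=np.load("rect_t.npy");g=im.astype(int).min(2)
print(np.percentile(g,[5,50,90,95]))
from scipy.optimize import minimize
for th in (150,165,180):
    m=(g>th).astype(np.uint8)
    n,l,st,c=cv2.connectedComponentsWithStats(m)
    k=[i for i in range(1,n) if st[i,4]>3000];print([st[i].tolist() for i in k])
    m=np.isin(l,k[:1]).astype(np.uint8) if len(k)==1 else m
    cs,_=cv2.findContours(m,0,1);c=max(cs,key=cv2.contourArea)[:,0,:].astype(float)
    c=cv2.convexHull(c.astype(np.float32))[:,0]
    mask=np.zeros(g.shape,np.uint8);cv2.fillPoly(mask,[c.astype(int)],1)
    ys,xs=np.nonzero(mask)
    yy,xx=np.mgrid[:400,:400]
    def iou(v):
        x=(xx-v[0]);y=(yy-v[1]);d=np.max([np.abs(x*np.cos(v[3]+a)+y*np.sin(v[3]+a)) for a in (0,np.pi/3,2*np.pi/3)],0)
        h=d<v[2];return -np.sum(h&(mask>0))/np.sum(h|(mask>0))
    b=min((minimize(iou,[195,200,85,a],method="Nelder-Mead",options=dict(initial_simplex=np.array([[195,200,85,a],[201,200,85,a],[195,207,85,a],[195,200,92,a],[195,200,85,a+.15]]))) for a in np.arange(0,1.04,.15)),key=lambda r:r.fun)
    a=np.degrees(b.x[3])  # normal direction in img (col,row); world yaw: col=-y,row=-x -> dir=(x=-sin,y=-cos)
    yaw=np.degrees(np.arctan2(-np.cos(b.x[3]),-np.sin(b.x[3])))%60
    print(th,b.x.round(2),b.fun.round(3),"flat normal yaw mod60",yaw.round(1))
E
```

```text
[ 58. 115. 172. 202.]
[[0, 12, 58, 260, 7291], [106, 102, 175, 192, 17155], [107, 122, 205, 256, 11470]]
150 [192.46 197.16  86.12   0.95] -0.984 flat normal yaw mod60 35.5
[[108, 104, 170, 187, 14883]]
165 [ 1.9185e+02  1.9704e+02  8.3780e+01 -1.0000e-01] -0.985 flat normal yaw mod60 35.6
[[110, 106, 166, 183, 12489]]
180 [ 1.9183e+02  1.9649e+02  8.1210e+01 -1.0000e-01] -0.986 flat normal yaw mod60 35.6
```

```bash
cat > fiti.py <<'E'
from h import *
p=np.load("top1.npy",allow_pickle=True).item();q=np.load("scene1.npy",allow_pickle=True).item()
def insole(P,seed,z=.009,tol=22):
    im=cv2.GaussianBlur(P["img"],(3,3),0).copy();mask=np.zeros((402,642),np.uint8)
    cv2.floodFill(im,mask,(seed[1],seed[0]),0,(tol,)*3,(tol,)*3,4|(255<<8)|cv2.FLOODFILL_MASK_ONLY|cv2.FLOODFILL_FIXED_RANGE)
    m=mask[1:-1,1:-1];rc=np.argwhere(m>0)
    X=np.array([ray(P,r,z)[:2] for r in rc]);c=X.mean(0);u,s,v=np.linalg.svd(X-c,full_matrices=False)
    d=v[0]; d=d if d[1]>0 else -d; t=(X-c)@d; n=np.array([-d[1],d[0]]); w=(X-c)@n
    mid=c+d*(t.min()+t.max())/2
    print("n",len(rc),"cent",c.round(4),"len",np.ptp(t).round(4),"mid",mid.round(4),"yaw toe",np.degrees(np.arctan2(d[1],d[0])).round(2))
    t2=t-(t.min()+t.max())/2
    for k in np.arange(-.095,.1,.01):
        s_=abs(t2-k)<.005
        if s_.any(): print("  %.3f w %.4f c %.4f"%(k,np.ptp(w[s_]),(w[s_].max()+w[s_].min())/2))
    return m
if __name__=="__main__":
    m=insole(p,(195,395));m2=insole(q,(283,382))
    cv2.imwrite("pics/m.png",np.vstack([m,m2])[:, :])
E
python3 fiti.py
```

```text
n 1758 cent [ 0.6242 -0.3204] len 0.2074 mid [ 0.6207 -0.3262] yaw toe 59.72
  -0.095 w 0.0421 c -0.0011
  -0.085 w 0.0480 c -0.0010
  -0.075 w 0.0491 c -0.0007
  -0.065 w 0.0478 c -0.0005
  -0.055 w 0.0455 c 0.0001
  -0.045 w 0.0434 c 0.0009
  -0.035 w 0.0414 c 0.0015
  -0.025 w 0.0448 c 0.0003
  -0.015 w 0.0480 c 0.0003
  -0.005 w 0.0501 c 0.0011
  0.005 w 0.0561 c -0.0001
  0.015 w 0.0595 c 0.0001
  0.025 w 0.0629 c 0.0002
  0.035 w 0.0677 c -0.0003
  0.045 w 0.0701 c -0.0007
  0.055 w 0.0701 c 0.0001
  0.065 w 0.0688 c -0.0008
  0.075 w 0.0655 c -0.0007
  0.085 w 0.0611 c 0.0000
  0.095 w 0.0483 c 0.0002
n 1703 cent [ 0.6166 -0.3298] len 0.2103 mid [ 0.6168 -0.3294] yaw toe 59.57
  -0.095 w 0.0443 c -0.0012
  -0.085 w 0.0483 c -0.0008
  -0.075 w 0.0506 c -0.0007
  -0.065 w 0.0509 c -0.0001
  -0.055 w 0.0471 c 0.0001
  -0.045 w 0.0432 c 0.0002
  -0.035 w 0.0435 c 0.0009
  -0.025 w 0.0450 c 0.0005
  -0.015 w 0.0484 c 0.0005
  -0.005 w 0.0502 c 0.0009
  0.005 w 0.0550 c -0.0002
  0.015 w 0.0590 c 0.0001
  0.025 w 0.0634 c 0.0005
  0.035 w 0.0672 c 0.0000
  0.045 w 0.0705 c -0.0002
  0.055 w 0.0716 c -0.0003
  0.065 w 0.0702 c -0.0005
  0.075 w 0.0667 c -0.0001
  0.085 w 0.0601 c -0.0005
  0.095 w 0.0546 c -0.0016
```

```bash
cat >> h.py <<'E'
def go(xyz,zyaw,pr=True):
    """desired TCP, yaw(deg) of tool z axis (mod 180 chosen nearest), tool y straight down -> shift (tool axes), turn deg"""
    o=ctrl.get_obs();Rm=R.from_rotvec(o["tool_rot"]).as_matrix()
    best=None
    for k in (0,180):
        a=np.radians(zyaw+k);z=np.array([np.cos(a),np.sin(a),0]);y=np.array([0,0,-1.]);D=np.column_stack([np.cross(y,z),y,z])
        t=R.from_matrix(Rm.T@D).as_rotvec(degrees=True)
        if best is None or np.linalg.norm(t)<np.linalg.norm(best):best=t
    s=Rm.T@(np.asarray(xyz)-o["tool_pos"])
    print("shift",s.round(4).tolist(),"turn",best.round(2).tolist(),"| |s|",np.linalg.norm(s).round(3),"turn",np.linalg.norm(best).round(1));return s,best
def st():
    o=ctrl.get_obs();Rm=R.from_rotvec(o["tool_rot"]).as_matrix()
    print("t%.2f"%o["t"],"pos",o["tool_pos"].round(4).tolist(),"zyaw",np.degrees(np.arctan2(Rm[1,2],Rm[0,2])).round(2),"ydir",Rm[:,1].round(3).tolist(),"F",o["contact_force"].round(1).tolist(),"M",o["wrist_torque"].round(2).tolist(),"open",round(float(o["opening"]),4),"q",o["q"].round(2).tolist())
E
python3 - <<'E'
from h import *
st()
go([.5859,-.3839,.09],59.6-90)
E
```

```text
t1.40 pos [0.2728, 0.5623, 0.2313] zyaw 64.11 ydir [-0.0, -0.0, -1.0] F [-0.0, -0.0, -0.1] M [-0.02, -0.01, 0.03] open 0.0855 q [1.0, 0.05, 1.61, 0.0, 1.48, -0.12]
shift [0.6947, 0.1413, -0.7145] turn [0.0, -85.49, -0.01] | |s| 1.007 turn 85.5
```

```bash
sed -i 's/for k in (0,180)/for k in (0,)/' h.py; python3 - <<'E'
from h import *
go([.5859,-.3839,.2],-30.4)
E
```

```text
shift [0.6947, 0.0313, -0.7145] turn [0.01, 94.51, 0.0] | |s| 0.997 turn 94.5
```

Emit:
arm_command:
  steps:
    - [[0.695,0.0,-0.715],[0,94.5,0],0.75]
    - [[0.695,0.0,-0.715],[0,94.5,0],0.75]
    - [[0.695,0.0,-0.715],[0,94.5,0],0.75]
    - [[0.695,0.0,-0.715],[0,94.5,0],0.75]
    - [[0.695,0.0,-0.715],[0,94.5,0],0.75]

```text
t: 1.9
tool_pos: [0.3515, 0.3232, 0.2314]
tool_rot: [-1.359, 0.937, -0.938]
contact_force: [1.4, 0.5, 0.7]
opening: 0.0643
```

```bash
python3 - <<'E'
from h import *
st();go([.5859,-.3839,.2],-30.4)
E
```

```text
t1.90 pos [0.3515, 0.3232, 0.2314] zyaw 20.84 ydir [0.001, 0.0, -1.0] F [1.4, 0.5, 0.7] M [-0.02, -0.13, -0.03] open 0.0643 q [0.59, -0.31, 1.95, -0.0, 1.51, 0.22]
shift [0.7442, 0.0314, -0.0325] turn [-0.04, 51.24, -0.02] | |s| 0.746 turn 51.2
```

Emit:
arm_command:
  steps:
    - [[0.744,0.03,-0.0325],[0,51.24,0],0.75]
    - [[0.744,0.03,-0.0325],[0,51.24,0],0.75]
    - [[0.744,0.03,-0.0325],[0,51.24,0],0.75]
    - [[0.744,0.03,-0.0325],[0,51.24,0],0.75]
    - [[0.744,0.03,-0.0325],[0,51.24,0],0.75]

```text
t: 2.4
tool_pos: [0.4301, 0.0858, 0.2217]
tool_rot: [-0.998, 1.487, -1.489]
contact_force: [1.1, -0.1, -0.4]
opening: 0.0638
```

```bash
python3 - <<'E'
from h import *
st();go([.5859,-.3839,.1],-30.4)
E
```

```text
t2.40 pos [0.4301, 0.0858, 0.2217] zyaw -22.18 ydir [0.002, 0.0, -1.0] F [1.1, -0.1, -0.4] M [-0.02, -0.06, -0.04] open 0.0638 q [0.03, -0.42, 2.04, 0.0, 1.52, 0.41]
shift [0.3763, 0.1219, 0.3213] turn [-0.1, 8.22, -0.08] | |s| 0.51 turn 8.2
```

Emit:
arm_command:
  steps:
    - [[0.376,0.03,0.321],[0,8.2,0],0.72]
    - [[0.376,0.03,0.321],[0,8.2,0],0.72]
    - [[0.376,0.03,0.321],[0,8.2,0],0.72]
    - [[0.376,0.03,0.321],[0,8.2,0],0.72]
    - [[0.376,0.03,0.321],[0,8.2,0],0.72]

```text
t: 2.9
tool_pos: [0.5084, -0.1515, 0.2067]
tool_rot: [-0.907, 1.587, -1.589]
contact_force: [-0.1, 0.1, 0.2]
opening: 0.0614
```

```bash
python3 - <<'E'
from h import *
st();go([.5859,-.3839,.04],-30.4)
E
```

```text
t2.90 pos [0.5084, -0.1515, 0.2067] zyaw -30.41 ydir [0.003, 0.0, -1.0] F [-0.1, 0.1, 0.2] M [0.01, -0.02, -0.04] open 0.0614 q [-0.43, -0.16, 1.86, 0.0, 1.44, 0.1]
shift [0.1615, 0.1668, 0.1841] turn [-0.14, -0.01, -0.1] | |s| 0.296 turn 0.2
```

Emit:
arm_command:
  steps:
    - [[0.1615,0.167,0.184],[0,0,0],0.72]
    - [[0.1615,0.167,0.184],[0,0,0],0.72]
    - [[0.1615,0.167,0.184],[0,0,0],0.72]
    - [[0.1615,0.167,0.184],[0,0,0],0.72]
    - [[0.1615,0.167,0.184],[0,0,0],0.72]

```text
t: 3.4
tool_pos: [0.5737, -0.3477, 0.0656]
tool_rot: [-0.906, 1.587, -1.589]
contact_force: [0.4, -0.1, 1.2]
opening: 0.0613
```

```bash
python3 - <<'E'
from h import *
st();go([.5859,-.3839,.03],-30.4)
for n in("top","scene"):
    p=ctrl.get_image(n);np.save(n+"2.npy",p,allow_pickle=True)
    o=ctrl.get_obs();a=proj(p,o["tool_pos"])
    r,c=a.astype(int);crop(p,n+"2.png",max(r-45,0),r+45,c-60,c+60,5,[a]);
a=np.vstack([cv2.imread("pics/top2.png")[:400],cv2.imread("pics/scene2.png")[:]]);cv2.imwrite("pics/ts2.png",cv2.resize(a,None,fx=.68,fy=.68))
E
```

```text
t3.40 pos [0.5737, -0.3477, 0.0656] zyaw -30.43 ydir [0.003, 0.0, -1.0] F [0.4, -0.1, 1.2] M [-0.03, -0.02, -0.01] open 0.0613 q [-0.66, 0.3, 1.62, 0.0, 1.22, -0.13]
shift [0.0251, 0.0356, 0.0288] turn [-0.16, -0.03, -0.11] | |s| 0.052 turn 0.2
```

View pics/ts2.png

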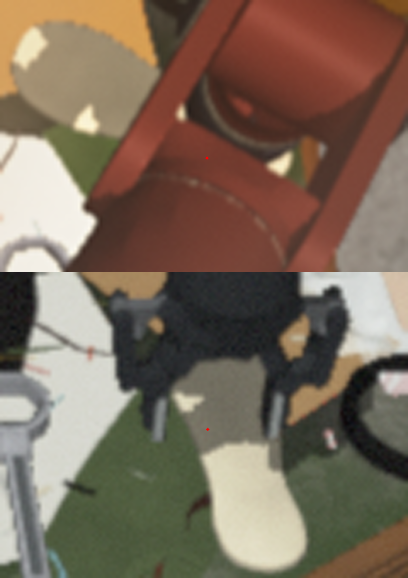

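```bash
python3 - <<'E'
from h import *
go([.5871,-.3826,.008],-30.4)
E
```

```text
shift [0.0214, 0.0508, 0.0321] turn [0.43, -0.23, -0.12] | |s| 0.064 turn 0.5
```

Emit:
arm_command:
  steps:
    - [[0.0214,0.0,0.0321],[0,0,0],0.72]
    - [[0.0214,0.025,0.0321],[0,0,0],0.72]
    - [[0.0214,0.04,0.0321],[0,0,0],0.72]
    - [[0.0214,0.051,0.0321],[0,0,0],0.72]
    - [[0.0214,0.051,0.0321],[0,0,0],0.72]

```text
t: 4.0
tool_pos: [0.5857, -0.3807, 0.0057]
tool_rot: [-0.911, 1.602, -1.581]
contact_force: [-0.2, 0.3, -0.5]
opening: 0.0613
```

```bash
python3 - <<'E'
from h import *
st()
go([.5871,-.3826,.001],-30.4)
E
```

```text
t4.00 pos [0.5857, -0.3807, 0.0057] zyaw -30.58 ydir [-0.009, 0.008, -1.0] F [-0.2, 0.3, -0.5] M [-0.01, 0.06, 0.05] open 0.0613 q [-0.68, 0.44, 1.56, 0.0, 1.16, -0.15]
shift [0.001, 0.0047, 0.0022] turn [0.66, -0.18, -0.16] | |s| 0.005 turn 0.7
```

Emit:
arm_command:
  steps:
    - [[0.001,0.004,0.001],[0.6,0,0],0.72]
    - [[0.001,0.004,0.001],[0.6,0,0],0.72]
    - [[0.001,0.004,0.001],[0.6,0,0],0.55]
    - [[0.001,0.004,0.001],[0.6,0,0],0.5]
    - [[0.001,0.004,0.001],[0.6,0,0],0.5]
  force: 50

```text
t: 4.5
tool_pos: [0.5868, -0.3824, 0.0032]
tool_rot: [-0.905, 1.59, -1.589]
contact_force: [-1.8, 0.5, 6.0]
opening: 0.0482
```

```bash
python3 - <<'E'
from h import *
st()
E
```

```text
t4.50 pos [0.5868, -0.3824, 0.0032] zyaw -30.58 ydir [0.002, 0.002, -1.0] F [-1.8, 0.5, 6.0] M [0.24, 0.13, 0.02] open 0.0482 q [-0.68, 0.44, 1.56, 0.0, 1.14, -0.15]
```

Emit:
arm_command:
  steps:
    - [[0,-0.002,0],[0,0,0],0.4]
    - [[0,-0.002,0],[0,0,0],0.4]
    - [[0,-0.002,0],[0,0,0],0.4]
  force: 60

```text
t: 4.8
tool_pos: [0.5865, -0.3823, 0.0048]
tool_rot: [-0.905, 1.591, -1.589]
contact_force: [-1.0, -1.2, 0.1]
opening: 0.0474
```

```bash
python3 - <<'E'
from h import *
st()
E
```

```text
t4.80 pos [0.5865, -0.3823, 0.0048] zyaw -30.58 ydir [0.002, 0.002, -1.0] F [-1.0, -1.2, 0.1] M [-0.01, 0.02, -0.0] open 0.0474 q [-0.68, 0.44, 1.56, 0.0, 1.14, -0.15]
```

Emit:
arm_command:
  steps:
    - [[0,-0.03,0],[0,0,0],0.4]
    - [[0,-0.07,0],[0,0,0],0.4]
    - [[0,-0.07,0],[0,0,0],0.4]
    - [[0,-0.07,0],[0,0,0],0.4]

```text
t: 5.2
tool_pos: [0.5871, -0.3831, 0.0762]
tool_rot: [-0.904, 1.588, -1.591]
contact_force: [-0.0, 0.0, -0.5]
opening: 0.0476
```

```bash
python3 - <<'E'
from h import *
st()
for n in("top","scene"):
    p=ctrl.get_image(n);np.save(n+"3.npy",p,allow_pickle=True)
    crop(p,n+"3.png",*((150,290,300,460) if n=="top" else (200,340,300,460)),3.7)
a=np.hstack([cv2.imread("pics/top3.png"),cv2.imread("pics/scene3.png")]);cv2.imwrite("pics/ts3.png",cv2.resize(a,None,fx=.67,fy=.67))
E
```

```text
t5.20 pos [0.5871, -0.3831, 0.0762] zyaw -30.59 ydir [0.004, 0.0, -1.0] F [-0.0, 0.0, -0.5] M [-0.06, 0.03, -0.02] open 0.0476 q [-0.69, 0.35, 1.54, 0.0, 1.25, -0.15]
```

View pics/ts3.png

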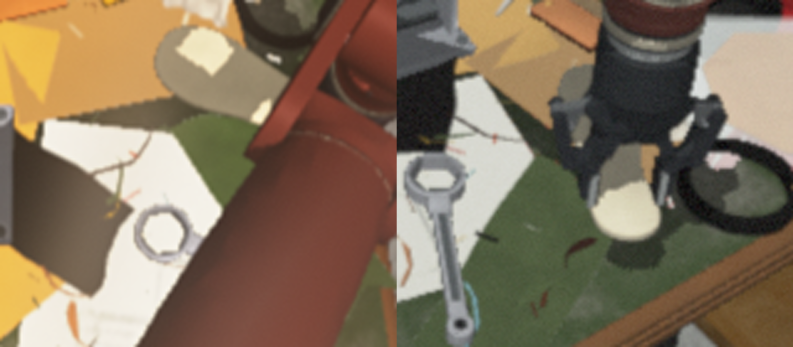

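```bash
python3 - <<'E'
from h import *
go([.559,-.273,.06],-6)
E
```

```text
shift [-0.0801, 0.0135, -0.0781] turn [0.1, -24.58, -0.2] | |s| 0.113 turn 24.6
```

Emit:
arm_command:
  steps:
    - [[-0.027,0,-0.026],[0,-8,0],0.4]
    - [[-0.054,0.005,-0.052],[0,-16,0],0.4]
    - [[-0.08,0.0135,-0.078],[0,-24.6,0],0.4]
    - [[-0.08,0.0135,-0.078],[0,-24.6,0],0.4]
    - [[-0.08,0.0135,-0.078],[0,-24.6,0],0.4]

```text
t: 5.8
tool_pos: [0.5577, -0.2717, 0.0577]
tool_rot: [-1.157, 1.291, -1.279]
contact_force: [-0.2, 0.2, 0.7]
opening: 0.0482
```

```bash
python3 - <<'E'
from h import *
st()
for n in("top","scene"):
    p=ctrl.get_image(n);np.save(n+"4.npy",p,allow_pickle=True)
    crop(p,n+"4.png",*((150,290,250,410) if n=="top" else (170,310,270,430)),3.7)
a=np.hstack([cv2.imread("pics/top4.png"),cv2.imread("pics/scene4.png")]);cv2.imwrite("pics/ts4.png",cv2.resize(a,None,fx=.67,fy=.67))
E
```

```text
t5.80 pos [0.5577, -0.2717, 0.0577] zyaw -5.97 ydir [-0.004, 0.006, -1.0] F [-0.2, 0.2, 0.7] M [-0.04, -0.06, -0.01] open 0.0482 q [-0.57, 0.21, 1.75, 0.0, 1.19, -0.47]
```

View pics/ts4.png

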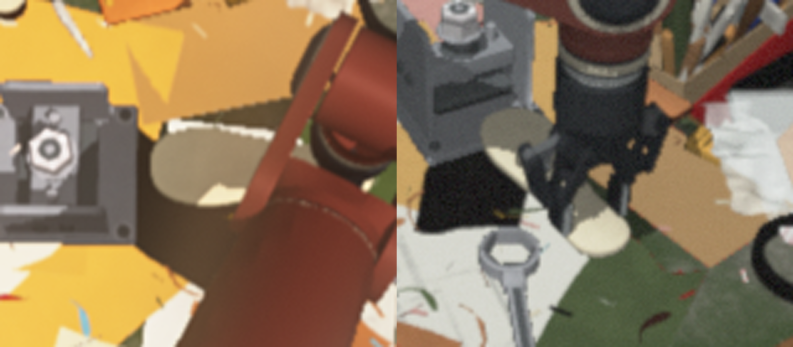

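```bash
cat > ov.py <<'E'
from h import *
WT=[(-107,0),(-103,28),(-95,43),(-85,50),(-75,51),(-65,51),(-55,48),(-45,45),(-35,44),(-25,46),(-15,49),(-5,51.5),(5,57),(15,61),(25,65),(35,69.5),(45,72.5),(55,73),(65,71.5),(75,68),(85,62),(95,52),(103,30),(107,0)]
def outline(mid,yaw,z):
    d=np.array([np.cos(yaw),np.sin(yaw)]);n=np.array([-d[1],d[0]])
    pts=[mid+d*t/1e3+n*w/2e3 for t,w in WT]+[mid+d*t/1e3-n*w/2e3 for t,w in WT[::-1]]
    return [np.array([*q,z]) for q in pts]
def ov(P,name,box,s,pts,extra=[]):
    r0,r1,c0,c1=box
    im=cv2.resize(P["img"][r0:r1,c0:c1,::-1],None,fx=s,fy=s,interpolation=cv2.INTER_CUBIC)
    f=lambda X:(lambda a:(int((a[1]-c0+.5)*s),int((a[0]-r0+.5)*s)))(proj(P,X))
    cv2.polylines(im,[np.array([f(x) for x in pts])],True,(0,0,255),1)
    for X in extra: cv2.circle(im,f(X),3,(255,0,0),-1)
    cv2.imwrite("pics/"+name,im)
E
python3 - <<'E'
from ov import *
t=np.array([.5577,-.2717]);yaw=np.radians(84.03);d=np.array([np.cos(yaw),np.sin(yaw)])
o=outline(t+.065*d,yaw,.0577+.0045)
for n,b in(("top",(165,265,255,375)),("scene",(190,290,290,410))):
    P=np.load(n+"4.npy",allow_pickle=True).item();ov(P,n+"4o.png",b,5,o,[[t[0],t[1],.0577]])
a=np.vstack([cv2.imread("pics/top4o.png"),cv2.imread("pics/scene4o.png")]);cv2.imwrite("pics/o4.png",cv2.resize(a,None,fx=.6,fy=.6))
E
```

```text
(no output)
```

View pics/o4.png

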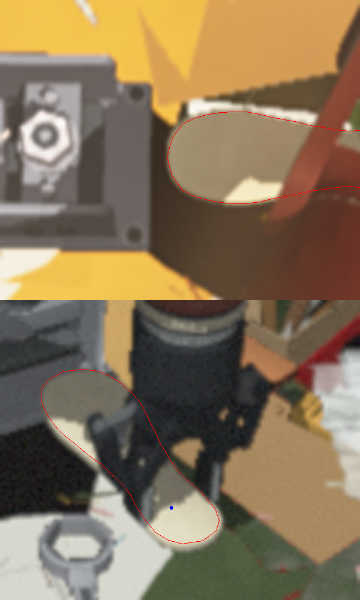

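```bash
python3 - <<'E'
from h import *
st();go([.559,-.273,.0225],-6);go([.5749,-.122,.0225],-6)
E
```

```text
t5.90 pos [0.5591, -0.2737, 0.0595] zyaw -6.05 ydir [-0.001, 0.004, -1.0] F [0.2, -0.0, -0.4] M [-0.09, 0.01, 0.04] open 0.0482 q [-0.58, 0.21, 1.74, 0.0, 1.19, -0.47]
shift [-0.0005, 0.037, -0.0001] turn [0.08, -0.05, -0.21] | |s| 0.037 turn 0.2
shift [-0.1524, 0.0375, -0.0002] turn [0.08, -0.05, -0.21] | |s| 0.157 turn 0.2
```

Emit:
arm_command:
  steps:
    - [[0,0.02,0],[0,0,-0.2],0.4]
    - [[0,0.037,0],[0,0,-0.2],0.4]
    - [[0,0.037,0],[0,0,-0.2],0.4]
    - [[-0.02,0.037,0],[0,0,-0.2],0.4]
    - [[-0.04,0.037,0],[0,0,-0.2],0.4]

```text
t: 6.4
tool_pos: [0.5637, -0.2332, 0.0231]
tool_rot: [-1.157, 1.288, -1.287]
contact_force: [-0.2, 1.0, -0.8]
opening: 0.0477
```

```bash
python3 - <<'E'
from h import *
st();go([.5749,-.1225,.0225],-6)
E
```

```text
t6.40 pos [0.5637, -0.2332, 0.0231] zyaw -6.14 ydir [-0.001, 0.0, -1.0] F [-0.2, 1.0, -0.8] M [-0.04, -0.01, 0.04] open 0.0477 q [-0.51, 0.23, 1.79, 0.0, 1.12, -0.41]
shift [-0.1113, 0.0007, -0.0007] turn [0.04, -0.14, -0.02] | |s| 0.111 turn 0.1
```

Emit:
arm_command:
  steps:
    - [[-0.022,0.0,-0.0005],[0,0,0],0.4]
    - [[-0.044,0.0,-0.0005],[0,0,0],0.4]
    - [[-0.066,0.0,-0.0005],[0,0,0],0.4]
    - [[-0.088,0.0,-0.0005],[0,0,0],0.4]
    - [[-0.111,0.0,-0.0005],[0,0,0],0.4]

```text
t: 6.9
tool_pos: [0.5756, -0.1204, 0.0242]
tool_rot: [-1.156, 1.287, -1.287]
contact_force: [-0.6, 0.5, -1.2]
opening: 0.0473
```

```bash
python3 - <<'E'
from h import *
st();go([.5749,-.1225,.0185],-6)
from ov import *
for n,b in(("top",(165,265,235,355)),("scene",(160,280,260,380))):
    P=ctrl.get_image(n);np.save(n+"5.npy",P,allow_pickle=True);o=ctrl.get_obs();t=o["tool_pos"][:2];yaw=np.radians(84.);d=np.array([np.cos(yaw),np.sin(yaw)])
    ov(P,n+"5o.png",b,5,outline(t+.065*d,yaw,o["tool_pos"][2]+.0045))
st()
a=np.vstack([cv2.imread("pics/top5o.png"),cv2.imread("pics/scene5o.png")]);cv2.imwrite("pics/o5.png",cv2.resize(a,None,fx=.54,fy=.54))
E
```

```text
t6.90 pos [0.5756, -0.1204, 0.0242] zyaw -6.08 ydir [0.001, 0.0, -1.0] F [-0.6, 0.5, -1.2] M [-0.03, -0.03, 0.01] open 0.0473 q [-0.33, 0.18, 1.84, 0.0, 1.12, -0.23]
shift [0.0021, 0.0057, -0.0005] turn [-0.04, -0.08, -0.03] | |s| 0.006 turn 0.1
t7.00 pos [0.5754, -0.1191, 0.0239] zyaw -5.91 ydir [0.0, 0.001, -1.0] F [-0.0, 0.9, -1.2] M [-0.02, 0.02, -0.01] open 0.0477 q [-0.33, 0.18, 1.84, 0.0, 1.12, -0.23]
```

View pics/o5.png

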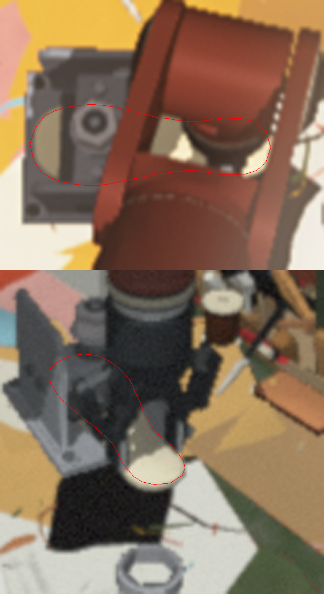

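```bash
python3 - <<'E'
from h import *
go([.5748,-.1235,.0185],-6)
E
```

```text
shift [0.0044, 0.0054, -0.0002] turn [-0.0, 0.09, -0.07] | |s| 0.007 turn 0.1
```

Emit:
arm_command:
  steps:
    - [[0.0042,0.002,0],[0,0,0],0.4]
    - [[0.0042,0.0045,0],[0,0,0],0.4]
    - [[0.0042,0.0055,0],[0,0,0],0.4]
    - [[0.0042,0.006,0],[0,0,0],0.4]

```text
t: 7.4
tool_pos: [0.5749, -0.1239, 0.0177]
tool_rot: [-1.157, 1.286, -1.284]
contact_force: [-0.7, -0.7, -0.6]
opening: 0.0478
```

```bash
python3 - <<'E'
from h import *
st();go([.5748,-.1235,.0185],-6)
E
```

```text
t7.40 pos [0.5749, -0.1239, 0.0177] zyaw -5.97 ydir [-0.0, 0.001, -1.0] F [-0.7, -0.7, -0.6] M [0.03, -0.02, -0.05] open 0.0478 q [-0.34, 0.19, 1.84, 0.0, 1.11, -0.24]
shift [-0.0004, -0.0008, -0.0001] turn [0.01, 0.03, -0.07] | |s| 0.001 turn 0.1
```

Emit:
arm_command:
  steps:
    - [[0,0.0015,0],[0,0,0],0.4]
    - [[0,0.0015,0],[0,0,0],0.4]

```text
t: 7.6
tool_pos: [0.5749, -0.1242, 0.0164]
tool_rot: [-1.157, 1.287, -1.285]
contact_force: [-1.6, 1.4, 2.5]
opening: 0.0482
```

```bash
python3 - <<'E'
from h import *
st()
E
```

```text
t7.60 pos [0.5749, -0.1242, 0.0164] zyaw -6.01 ydir [-0.0, 0.002, -1.0] F [-1.6, 1.4, 2.5] M [0.19, 0.15, 0.08] open 0.0482 q [-0.34, 0.19, 1.84, 0.0, 1.1, -0.24]
```

Emit:
arm_command:
  steps:
    - [[0,-0.0005,0],[0,0,0],0.62]
    - [[0,-0.0005,0],[0,0,0],0.72]
    - [[0,-0.0005,0],[0,0,0],0.75]
    - [[0,-0.02,0],[0,0,0],0.75]
    - [[0,-0.06,0],[0,0,0],0.75]

```text
t: 8.1
tool_pos: [0.5717, -0.1232, 0.0728]
tool_rot: [-1.161, 1.294, -1.279]
contact_force: [0.1, -0.4, -0.2]
opening: 0.064
```

```bash
python3 - <<'E'
from h import *
st()
from ov import *
t=np.array([.5749,-.1242]);yaw=np.radians(84.);d=np.array([np.cos(yaw),np.sin(yaw)])
for n,b in(("top",(165,265,235,355)),("scene",(160,280,260,380))):
    P=ctrl.get_image(n);np.save(n+"6.npy",P,allow_pickle=True)
    ov(P,n+"6o.png",b,5,outline(t+.065*d,yaw,.023))
a=np.vstack([cv2.imread("pics/top6o.png"),cv2.imread("pics/scene6o.png")]);cv2.imwrite("pics/o6.png",cv2.resize(a,None,fx=.54,fy=.54))
E
```

```text
t8.10 pos [0.5717, -0.1232, 0.0728] zyaw -6.01 ydir [-0.008, 0.004, -1.0] F [0.1, -0.4, -0.2] M [-0.04, 0.01, 0.01] open 0.064 q [-0.34, 0.11, 1.83, 0.0, 1.21, -0.24]
```

View pics/o6.png

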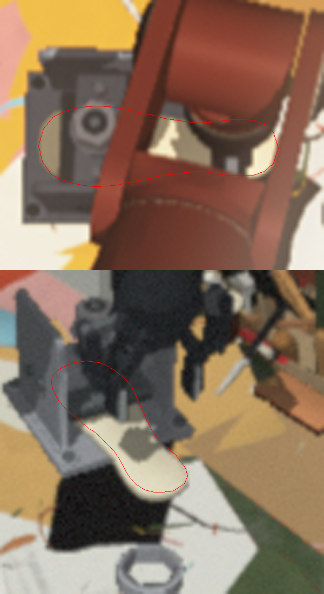

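```bash
python3 - <<'E'
from h import *
p=np.load("top1.npy",allow_pickle=True).item();q=np.load("scene1.npy",allow_pickle=True).item()
crop(p,"tw.png",225,280,350,445,8);crop(q,"sw.png",255,345,290,350,6.6)
E
```

```text
(no output)
```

View pics/tw.png

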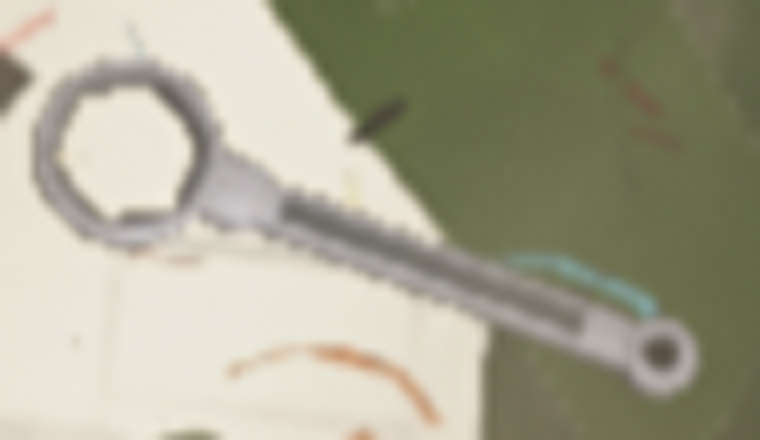

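View pics/sw.png

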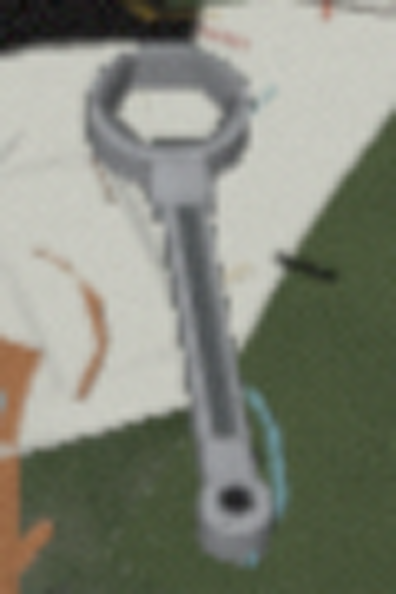

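```bash
python3 - <<'E'
from h import *
p=np.load("top1.npy",allow_pickle=True).item()
f=lambda c:(225+(c[1]+.5)/8-.5,350+(c[0]+.5)/8-.5)
a=ray(p,f((124,152)),.015)[:2];b=ray(p,f((662,355)),.016)[:2]
d=a-b;L=np.linalg.norm(d);d/=L;yaw=np.degrees(np.arctan2(d[1],d[0]));g=a-.105*d
print(a,b,L,"yaw",yaw,"grip",g)
st();go([*g,.15],yaw-90)
E
```

```text
[ 0.50690475 -0.22639945] [ 0.43159857 -0.37868249] 0.1698856823544523 yaw 63.68693448684215 grip [ 0.46036081 -0.32051992]
t8.20 pos [0.5789, -0.1256, 0.0825] zyaw -6.0 ydir [0.01, -0.002, -1.0] F [1.5, -0.2, 0.7] M [0.01, -0.03, -0.05] open 0.0635 q [-0.34, 0.11, 1.82, 0.0, 1.21, -0.24]
shift [0.2063, -0.0682, -0.0969] turn [-0.58, 20.32, -0.05] | |s| 0.238 turn 20.3
```

Emit:
arm_command:
  steps:
    - [[0.206,-0.04,-0.097],[0,20.3,0],0.5]
    - [[0.206,-0.04,-0.097],[0,20.3,0],0.5]
    - [[0.206,-0.02,-0.097],[0,20.3,0],0.5]
    - [[0.206,0.0,-0.097],[0,20.3,0],0.5]
    - [[0.206,0.02,-0.097],[0,20.3,0],0.5]

```text
t: 8.7
tool_pos: [0.4615, -0.3247, 0.0646]
tool_rot: [-0.945, 1.525, -1.551]
contact_force: [0.3, -0.6, -0.5]
opening: 0.0428
```

```bash
python3 - <<'E'
from h import *
st();go([.4604,-.3205,.012],-26.3)
E
```

```text
t8.70 pos [0.4615, -0.3247, 0.0646] zyaw -26.41 ydir [0.015, -0.008, -1.0] F [0.3, -0.6, -0.5] M [-0.03, -0.02, 0.02] open 0.0428 q [-0.75, 0.06, 1.9, 0.01, 1.17, -0.29]
shift [-0.0033, 0.0526, -0.0037] turn [-0.97, -0.11, 0.01] | |s| 0.053 turn 1.0
```

Emit:
arm_command:
  steps:
    - [[-0.003,0.02,-0.003],[-0.5,0,0],0.5]
    - [[-0.003,0.04,-0.003],[-0.5,0,0],0.5]
    - [[-0.003,0.052,-0.003],[-0.5,0,0],0.5]
    - [[-0.003,0.052,-0.003],[-0.5,0,0],0.5]

```text
t: 9.1
tool_pos: [0.4595, -0.3198, 0.0102]
tool_rot: [-0.952, 1.537, -1.542]
contact_force: [-0.4, 1.1, 0.0]
opening: 0.0427
```

```bash
python3 - <<'E'
from h import *
st();go([.4604,-.3205,.004],-26.3)
P=ctrl.get_image("scene");crop(P,"s7.png",230,350,270,390,5)
st()
E
```

```text
t9.10 pos [0.4595, -0.3198, 0.0102] zyaw -26.41 ydir [0.004, -0.001, -1.0] F [-0.4, 1.1, 0.0] M [0.0, 0.03, 0.02] open 0.0427 q [-0.74, 0.14, 1.92, 0.0, 1.08, -0.28]
shift [0.0002, 0.0062, 0.0011] turn [-0.23, -0.11, -0.06] | |s| 0.006 turn 0.3
t9.15 pos [0.4604, -0.3205, 0.0117] zyaw -26.39 ydir [0.006, -0.003, -1.0] F [1.1, -0.5, 1.1] M [-0.06, 0.06, 0.01] open 0.0426 q [-0.74, 0.14, 1.92, 0.0, 1.08, -0.28]
```

View pics/s7.png

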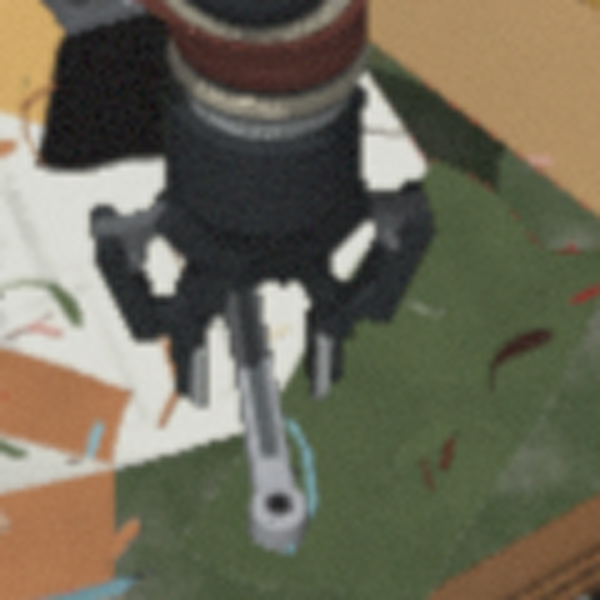

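Emit:
arm_command:
  steps:
    - [[0,0.006,0],[-0.2,0,0],0.4]
    - [[0,0.006,0],[-0.2,0,0],0.1]
    - [[0,0.006,0],[-0.2,0,0],0.0]
    - [[0,0.006,0],[-0.2,0,0],0.0]
    - [[0,0.006,0],[-0.2,0,0],0.0]
  force: 80

```text
t: 9.65
tool_pos: [0.461, -0.3206, 0.0063]
tool_rot: [-0.952, 1.536, -1.542]
contact_force: [0.8, 0.4, 0.9]
opening: 0.0133
```

```bash
python3 - <<'E'
from h import *
st();go([.4604,-.3205,.12],-26.3)
E
```

```text
t9.65 pos [0.461, -0.3206, 0.0063] zyaw -26.39 ydir [0.004, -0.001, -1.0] F [0.8, 0.4, 0.9] M [0.15, -0.01, 0.01] open 0.0133 q [-0.74, 0.15, 1.91, 0.0, 1.07, -0.28]
shift [0.0001, -0.1137, -0.0001] turn [-0.23, -0.09, -0.02] | |s| 0.114 turn 0.2
```

Emit:
arm_command:
  steps:
    - [[0,-0.04,0],[0,0,0],0.0]
    - [[0,-0.09,0],[0,0,0],0.0]
    - [[0,-0.14,0],[0,0,0],0.0]
    - [[0,-0.154,0],[0,0,0],0.0]
    - [[0,-0.154,0],[0,0,0],0.0]

```text
t: 10.15
tool_pos: [0.4617, -0.3216, 0.1633]
tool_rot: [-0.951, 1.53, -1.547]
contact_force: [0.1, 0.1, -3.5]
opening: 0.0137
```

```bash
python3 - <<'E'
from h import *
st();go([.5963,-.1190,.16],5.5)
E
```

```text
t10.15 pos [0.4617, -0.3216, 0.1633] zyaw -26.38 ydir [0.008, -0.006, -1.0] F [0.1, 0.1, -3.5] M [-0.03, -0.02, 0.03] open 0.0137 q [-0.74, -0.05, 1.83, 0.0, 1.35, -0.28]
shift [-0.2413, 0.0033, 0.0305] turn [-0.52, -31.88, 0.24] | |s| 0.243 turn 31.9
```

Emit:
arm_command:
  steps:
    - [[-0.045,0,0.006],[0,-7,0],0.0]
    - [[-0.095,0,0.012],[0,-14,0],0.0]
    - [[-0.145,0,0.018],[0,-21,0],0.0]
    - [[-0.195,0,0.024],[0,-28,0],0.0]
    - [[-0.225,0,0.029],[0,-31.9,0],0.0]

```text
t: 10.65
tool_pos: [0.5867, -0.1293, 0.1586]
tool_rot: [-1.257, 1.131, -1.137]
contact_force: [0.3, 0.1, -2.1]
opening: 0.0135
```

```bash
python3 - <<'E'
from h import *
st();go([.5963,-.1190,.155],5.5)
E
```

```text
t10.65 pos [0.5867, -0.1293, 0.1586] zyaw 5.85 ydir [0.002, -0.003, -1.0] F [0.3, 0.1, -2.1] M [-0.06, 0.03, -0.08] open 0.0135 q [-0.34, 0.05, 1.74, -0.0, 1.35, -0.44]
shift [-0.0093, 0.0036, 0.0106] turn [-0.1, 0.35, 0.18] | |s| 0.015 turn 0.4
```

Emit:
arm_command:
  steps:
    - [[-0.0093,0.0036,0.0106],[0,0.3,0],0.0]
    - [[-0.0093,0.0036,0.0106],[0,0.3,0],0.0]
    - [[-0.0093,0.0036,0.0106],[0,0.3,0],0.0]

```text
t: 10.95
tool_pos: [0.5946, -0.1191, 0.1519]
tool_rot: [-1.257, 1.139, -1.138]
contact_force: [-0.1, -0.8, -2.5]
opening: 0.0137
```

```bash
cat > ring.py <<'E'
from ov import *
def show(tag):
    st();im=[]
    for n,b in(("top",(165,265,235,335)),("scene",(130,230,260,360))):
        P=ctrl.get_image(n);np.save(n+tag+".npy",P,allow_pickle=True)
        o=ctrl.get_obs();Rm=R.from_rotvec(o["tool_rot"]).as_matrix();x=-Rm[:,0]
        c=o["tool_pos"]+.105*x+Rm[:,1]*(-.0063)*0+np.array([0,0,-.0063+.018])
        print(n,"ring centre pred",c.round(4))
        an=np.linspace(0,2*np.pi,40)
        ov(P,n+tag+".png",b,6,[c+.0285*np.array([np.cos(a),np.sin(a),0]) for a in an],[c]);im.append(cv2.imread("pics/"+n+tag+".png"))
    cv2.imwrite(f"pics/r{tag}.png",cv2.resize(np.hstack(im),None,fx=.66,fy=.66))
E
python3 -c "
from ring import *
show('8')"
```

```text
t10.95 pos [0.5946, -0.1191, 0.1519] zyaw 5.5 ydir [-0.003, -0.002, -1.0] F [-0.1, -0.8, -2.5] M [-0.0, 0.05, -0.01] open 0.0137 q [-0.32, 0.07, 1.73, -0.0, 1.34, -0.41]
top ring centre pred [ 0.5849 -0.0152  0.1644]
scene ring centre pred [ 0.5852 -0.0155  0.1651]
```

View pics/r8.png

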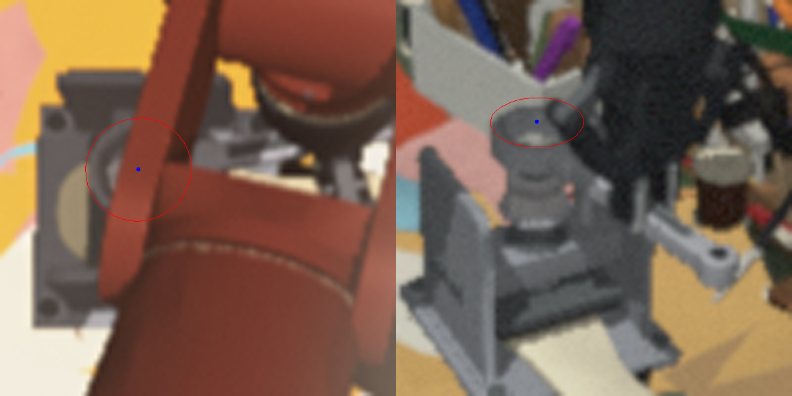

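```bash
python3 - <<'E'
from ov import *
P=np.load("top8.npy",allow_pickle=True).item()
crop(P,"t8z.png",185,225,250,290,15)
E
```

```text
(no output)
```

View pics/t8z.png

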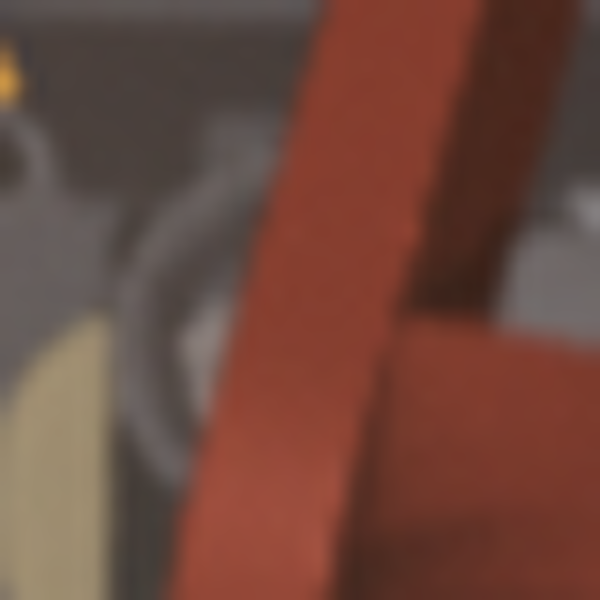

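```bash
python3 - <<'E'
from ov import *
P=np.load("top8.npy",allow_pickle=True).item()
print(ray(P,(208-.5,271.3-.5),.1645),ray(P,(209.4,270),.1286))
st();go([.5963,-.1190,.143],5.5)
E
```

```text
[ 0.58404157 -0.01805874  0.1645    ] [ 0.58765051 -0.01343227  0.1286    ]
t11.05 pos [0.5952, -0.1201, 0.1537] zyaw 5.43 ydir [-0.0, -0.003, -1.0] F [0.4, -0.7, -2.1] M [-0.06, 0.03, 0.04] open 0.0136 q [-0.32, 0.07, 1.73, -0.0, 1.34, -0.41]
shift [-0.001, 0.0107, 0.0012] turn [0.02, -0.07, 0.15] | |s| 0.011 turn 0.2
```

```bash
python3 - <<'E'
from h import *
go([.5972,-.1171,.1305],5.5)
E
```

```text
shift [-0.0028, 0.0232, 0.0023] turn [0.02, -0.07, 0.15] | |s| 0.023 turn 0.2
```

Emit:
arm_command:
  steps:
    - [[-0.003,0.005,0.002],[0,0,0],0.0]
    - [[-0.003,0.01,0.002],[0,0,0],0.0]
    - [[-0.003,0.015,0.002],[0,0,0],0.0]
    - [[-0.003,0.0195,0.002],[0,0,0],0.0]
    - [[-0.003,0.023,0.002],[0,0,0],0.0]

```text
t: 11.55
tool_pos: [0.5966, -0.117, 0.13]
tool_rot: [-1.255, 1.139, -1.141]
contact_force: [-0.2, -0.6, -1.3]
opening: 0.0132
```

```bash
python3 - <<'E'
from h import *
st()
E
```

```text
t11.55 pos [0.5966, -0.117, 0.13] zyaw 5.42 ydir [-0.001, -0.003, -1.0] F [-0.2, -0.6, -1.3] M [-0.03, 0.03, 0.03] open 0.0132 q [-0.31, 0.09, 1.74, -0.0, 1.3, -0.41]
```

Emit:
arm_command:
  steps:
    - [[0,0.002,0],[0,0,0],0.0]
    - [[0,0.004,0],[0,0,0],0.0]
    - [[0,0.006,0],[0,0,0],0.0]

```text
t: 11.85
tool_pos: [0.5967, -0.1166, 0.124]
tool_rot: [-1.254, 1.139, -1.14]
contact_force: [0.1, 1.3, -2.6]
opening: 0.0135
```

```bash
python3 - <<'E'
from h import *
st()
E
```

```text
t11.85 pos [0.5967, -0.1166, 0.124] zyaw 5.43 ydir [-0.001, -0.002, -1.0] F [0.1, 1.3, -2.6] M [0.38, 0.02, 0.08] open 0.0135 q [-0.31, 0.1, 1.75, -0.0, 1.29, -0.41]
```

Emit:
arm_command:
  steps:
    - [[0,0.002,0],[0,0,0],0.0]
    - [[0,0.004,0],[0,0,0],0.0]
    - [[0,0.006,0],[0,0,0],0.0]

```text
t: 12.15
tool_pos: [0.5967, -0.1165, 0.1179]
tool_rot: [-1.254, 1.139, -1.14]
contact_force: [-0.2, 1.8, -3.0]
opening: 0.0136
```

```bash
python3 - <<'E'
from h import *
st()
E
```

```text
t12.15 pos [0.5967, -0.1165, 0.1179] zyaw 5.43 ydir [-0.001, -0.002, -1.0] F [-0.2, 1.8, -3.0] M [0.23, 0.02, 0.01] open 0.0136 q [-0.31, 0.11, 1.75, -0.0, 1.28, -0.41]
```

Emit:
arm_command:
  steps:
    - [[0,0.002,0],[0,0,0],0.0]
    - [[0,0.004,0],[0,0,0],0.0]
    - [[0,0.0055,0],[0,0,0],0.0]

```text
t: 12.45
tool_pos: [0.5967, -0.1165, 0.1121]
tool_rot: [-1.254, 1.139, -1.14]
contact_force: [0.6, 1.6, -2.0]
opening: 0.0135
```

Emit:
arm_command:
  steps:
    - [[0,0.001,0],[0,0,0],0.0]

```text
t: 12.55
tool_pos: [0.5967, -0.1165, 0.111]
tool_rot: [-1.254, 1.139, -1.14]
contact_force: [-0.0, 0.9, -1.9]
opening: 0.0133
```

Emit:
arm_command:
  steps:
    - [[0,0.001,0],[0,0,0],0.0]

```text
t: 12.65
tool_pos: [0.5967, -0.1165, 0.1101]
tool_rot: [-1.254, 1.139, -1.14]
contact_force: [-1.1, 0.5, -0.2]
opening: 0.0135
```

```bash
python3 - <<'E'
from h import *
st()
E
```

```text
t12.65 pos [0.5967, -0.1165, 0.1101] zyaw 5.43 ydir [-0.001, -0.001, -1.0] F [-1.1, 0.5, -0.2] M [0.32, 0.12, 0.05] open 0.0135 q [-0.31, 0.12, 1.76, -0.0, 1.27, -0.41]
```

```bash
cat > arc.py <<'E'
from h import *
C=np.array([.5868,-.0122]);RAD=.105
def rows(ws,zs):
    o=ctrl.get_obs();Rm=R.from_rotvec(o["tool_rot"]).as_matrix()
    for w,zz in zip(ws,zs):
        a=np.radians(w);p=np.array([*(C-RAD*np.array([np.cos(a),np.sin(a)])),zz])
        b=a-np.pi/2;z=np.array([np.cos(b),np.sin(b),0]);y=np.array([0,0,-1.]);D=np.column_stack([np.cross(y,z),y,z])
        t=R.from_matrix(Rm.T@D).as_rotvec(degrees=True);s=Rm.T@(p-o["tool_pos"])
        print("[[%.4f, %.4f, %.4f], [%.1f, %.1f, %.1f], 0],"%(*s,*t))
def stat():
    st();o=ctrl.get_obs();Rm=R.from_rotvec(o["tool_rot"]).as_matrix();x=-Rm[:,0]
    print("ring",(o["tool_pos"]+.105*x)[:2].round(4),"w",np.degrees(np.arctan2(x[1],x[0])).round(2),"handle rel",(np.degrees(np.arctan2(x[1],x[0]))-84).round(1),
      "torque about screw %.2f"%(np.cross(o["tool_pos"][:2]-C,o["contact_force"][:2])+o["wrist_torque"][2]))
E
python3 - <<'E'
from arc import *
stat();rows([92,86,80,74,68],[.1125,.112,.1115,.111,.1105])
E
```

```text
t12.65 pos [0.5967, -0.1165, 0.1101] zyaw 5.43 ydir [-0.001, -0.001, -1.0] F [-1.1, 0.5, -0.2] M [0.32, 0.12, 0.05] open 0.0135 q [-0.31, 0.12, 1.76, -0.0, 1.27, -0.41]
ring [ 0.5868 -0.012 ] w 95.43 handle rel 11.4 torque about screw -0.05
[[0.0000, -0.0024, -0.0063], [0.0, 3.4, 0.1], 0],
[[-0.0012, -0.0019, -0.0172], [0.0, 9.4, 0.1], 0],
[[-0.0036, -0.0014, -0.0280], [0.0, 15.4, 0.1], 0],
[[-0.0071, -0.0009, -0.0384], [0.0, 21.4, 0.1], 0],
[[-0.0116, -0.0004, -0.0484], [0.0, 27.4, 0.1], 0],
```

Emit:
arm_command:
  steps:
    - [[0.0,-0.0024,-0.0063],[0,3.4,0],0]
    - [[-0.0012,-0.002,-0.0172],[0,9.4,0],0]
    - [[-0.0036,-0.0015,-0.028],[0,15.4,0],0]
    - [[-0.0071,-0.001,-0.0384],[0,21.4,0],0]
    - [[-0.0116,-0.0005,-0.0484],[0,27.4,0],0]

```text
t: 13.15
tool_pos: [0.5475, -0.1086, 0.1106]
tool_rot: [-0.999, 1.488, -1.489]
contact_force: [1.6, 4.8, -2.3]
opening: 0.0134
```

```bash
python3 - <<'E'
from arc import *
stat();rows([63.5,58,53,49,49],[.1105,.110,.1095,.109,.109])
E
```

```text
t13.15 pos [0.5475, -0.1086, 0.1106] zyaw -22.2 ydir [0.001, 0.0, -1.0] F [1.6, 4.8, -2.3] M [0.85, -0.37, 0.16] open 0.0134 q [-0.33, -0.0, 1.88, 0.0, 1.27, 0.06]
ring [ 0.5872 -0.0114] w 67.8 handle rel -16.2 torque about screw 0.13
[[0.0006, 0.0001, -0.0079], [-0.0, 4.3, -0.0], 0],
[[-0.0007, 0.0006, -0.0179], [-0.0, 9.8, -0.0], 0],
[[-0.0026, 0.0011, -0.0269], [-0.0, 14.8, -0.0], 0],
[[-0.0047, 0.0016, -0.0339], [-0.0, 18.8, -0.0], 0],
[[-0.0047, 0.0016, -0.0339], [-0.0, 18.8, -0.0], 0],
```

```bash
sed -i 's/C=np.array.*;RAD/C=np.array([.5870,-.0110]);RAD/' arc.py; python3 - <<'E'
from arc import *
stat();rows([63.5,58,53,49,49],[.1105,.110,.1095,.109,.109])
E
```

```text
t13.15 pos [0.5475, -0.1086, 0.1106] zyaw -22.2 ydir [0.001, 0.0, -1.0] F [1.6, 4.8, -2.3] M [0.85, -0.37, 0.16] open 0.0134 q [-0.33, -0.0, 1.88, 0.0, 1.27, 0.06]
ring [ 0.5872 -0.0114] w 67.8 handle rel -16.2 torque about screw 0.14
[[-0.0006, 0.0001, -0.0082], [-0.0, 4.3, -0.0], 0],
[[-0.0019, 0.0006, -0.0182], [-0.0, 9.8, -0.0], 0],
[[-0.0038, 0.0011, -0.0272], [-0.0, 14.8, -0.0], 0],
[[-0.0059, 0.0016, -0.0342], [-0.0, 18.8, -0.0], 0],
[[-0.0059, 0.0016, -0.0342], [-0.0, 18.8, -0.0], 0],
```

Emit:
arm_command:
  steps:
    - [[-0.0006,0.0,-0.0082],[0,4.3,0],0]
    - [[-0.0019,0.0005,-0.0182],[0,9.8,0],0]
    - [[-0.0038,0.001,-0.0272],[0,14.8,0],0]
    - [[-0.0059,0.0015,-0.0342],[0,18.8,0],0]
    - [[-0.0059,0.0015,-0.0342],[0,18.8,0],0]

```text
t: 13.65
tool_pos: [0.518, -0.0904, 0.1093]
tool_rot: [-0.78, 1.712, -1.715]
contact_force: [1.0, -0.7, -3.7]
opening: 0.0135
```

```bash
python3 - <<'E'
from arc import *
stat()
E
```

```text
t13.65 pos [0.518, -0.0904, 0.1093] zyaw -40.98 ydir [0.002, -0.001, -1.0] F [1.0, -0.7, -3.7] M [-0.08, -0.13, 0.01] open 0.0135 q [-0.31, -0.08, 1.95, -0.0, 1.26, 0.4]
ring [ 0.5869 -0.0111] w 49.02 handle rel -35.0 torque about screw 0.14
```

Emit:
arm_command:
  steps:
    - [[0,-0.01,0],[0,0,0],0]
    - [[0,-0.02,0],[0,0,0],0]
    - [[0,-0.028,0],[0,0,0],0]
    - [[0,-0.029,0],[0,0,0],0]

```text
t: 14.05
tool_pos: [0.5191, -0.0909, 0.1405]
tool_rot: [-0.778, 1.709, -1.716]
contact_force: [-0.2, 0.2, -2.0]
opening: 0.0138
```

```bash
python3 - <<'E'
from arc import *
stat();rows([57,65,73,81,89],[.139]*5)
E
```

```text
t14.05 pos [0.5191, -0.0909, 0.1405] zyaw -40.96 ydir [0.005, -0.002, -1.0] F [-0.2, 0.2, -2.0] M [-0.07, 0.04, 0.0] open 0.0138 q [-0.31, -0.11, 1.93, -0.0, 1.32, 0.4]
ring [ 0.5879 -0.0116] w 49.04 handle rel -35.0 torque about screw -0.03
[[-0.0009, 0.0016, 0.0134], [-0.3, -8.0, -0.1], 0],
[[-0.0039, 0.0017, 0.0277], [-0.3, -16.0, -0.0], 0],
[[-0.0089, 0.0017, 0.0415], [-0.3, -24.0, -0.0], 0],
[[-0.0158, 0.0018, 0.0545], [-0.3, -32.0, -0.0], 0],
[[-0.0244, 0.0019, 0.0663], [-0.3, -40.0, 0.0], 0],
```

Emit:
arm_command:
  steps:
    - [[-0.0009,0.001,0.0134],[0,-8,0],0]
    - [[-0.0039,0.001,0.0277],[0,-16,0],0]
    - [[-0.0089,0.001,0.0415],[0,-24,0],0]
    - [[-0.0158,0.001,0.0545],[0,-32,0],0]
    - [[-0.0244,0.001,0.0663],[0,-40,0],0]

```text
t: 14.55
tool_pos: [0.5855, -0.1165, 0.1397]
tool_rot: [-1.203, 1.213, -1.221]
contact_force: [-0.2, -0.3, -2.4]
opening: 0.0138
```

```bash
python3 - <<'E'
from arc import *
stat();rows([97,105,112,115,115],[.139]*5)
E
```

```text
t14.55 pos [0.5855, -0.1165, 0.1397] zyaw -0.64 ydir [0.004, -0.002, -1.0] F [-0.2, -0.3, -2.4] M [-0.01, -0.03, 0.02] open 0.0138 q [-0.32, 0.06, 1.77, -0.0, 1.31, -0.31]
ring [ 0.5867 -0.0115] w 89.36 handle rel 5.4 torque about screw -0.00
[[-0.0014, 0.0008, 0.0143], [-0.2, -7.6, 0.1], 0],
[[-0.0044, 0.0008, 0.0286], [-0.2, -15.6, 0.2], 0],
[[-0.0086, 0.0009, 0.0407], [-0.2, -22.6, 0.2], 0],
[[-0.0108, 0.0009, 0.0458], [-0.2, -25.6, 0.2], 0],
[[-0.0108, 0.0009, 0.0458], [-0.2, -25.6, 0.2], 0],
```

Emit:
arm_command:
  steps:
    - [[-0.0014,0.001,0.0143],[0,-7.6,0],0]
    - [[-0.0044,0.001,0.0286],[0,-15.6,0],0]
    - [[-0.0086,0.001,0.0407],[0,-22.6,0],0]
    - [[-0.0108,0.001,0.0458],[0,-25.6,0],0]
    - [[-0.0108,0.001,0.0458],[0,-25.6,0],0]

```text
t: 15.05
tool_pos: [0.6318, -0.1061, 0.1386]
tool_rot: [-1.385, 0.879, -0.885]
contact_force: [-0.9, -1.3, -2.9]
opening: 0.0137
```

```bash
python3 - <<'E'
from arc import *
stat();rows([115]*5,[.134,.130,.126,.122,.119])
P=ctrl.get_image("top");crop(P,"t9.png",165,255,235,335,6)
E
```

```text
t15.05 pos [0.6318, -0.1061, 0.1386] zyaw 25.0 ydir [0.003, -0.002, -1.0] F [-0.9, -1.3, -2.9] M [-0.03, -0.06, 0.02] open 0.0137 q [-0.28, 0.16, 1.66, -0.0, 1.32, -0.72]
ring [ 0.5875 -0.0109] w 115.0 handle rel 31.0 torque about screw -0.13
[[-0.0001, 0.0046, -0.0005], [-0.1, -0.0, 0.2], 0],
[[-0.0001, 0.0086, -0.0005], [-0.1, -0.0, 0.2], 0],
[[-0.0001, 0.0126, -0.0005], [-0.1, -0.0, 0.2], 0],
[[-0.0002, 0.0166, -0.0005], [-0.1, -0.0, 0.2], 0],
[[-0.0002, 0.0196, -0.0005], [-0.1, -0.0, 0.2], 0],
```

View pics/t9.png

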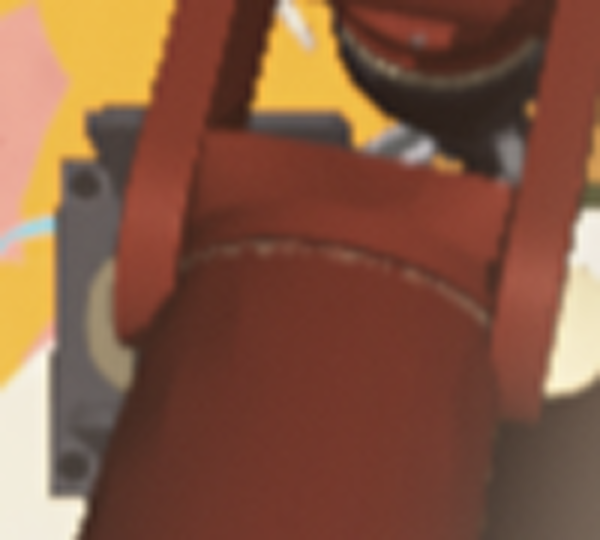

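Arm hides the head; descend by feel.

Emit:
arm_command:
  steps:
    - [[0,0.0045,-0.0005],[0,0,0],0]
    - [[0,0.0085,-0.0005],[0,0,0],0]
    - [[0,0.0125,-0.0005],[0,0,0],0]
    - [[0,0.016,-0.0005],[0,0,0],0]

```text
t: 15.5
tool_pos: [0.6305, -0.1065, 0.1219]
tool_rot: [-1.384, 0.881, -0.886]
contact_force: [-0.2, 1.0, -2.2]
opening: 0.0134
```

```bash
python3 - <<'E'
from arc import *
stat()
E
```

```text
t15.50 pos [0.6305, -0.1065, 0.1219] zyaw 24.9 ydir [0.002, -0.002, -1.0] F [-0.2, 1.0, -2.2] M [0.01, -0.05, -0.03] open 0.0134 q [-0.28, 0.17, 1.67, -0.0, 1.29, -0.72]
ring [ 0.5863 -0.0113] w 114.9 handle rel 30.9 torque about screw -0.00
```

Emit:
arm_command:
  steps:
    - [[0,0.003,0],[0,0,0],0]
    - [[0,0.006,0],[0,0,0],0]
    - [[0,0.009,0],[0,0,0],0]
    - [[0,0.011,0],[0,0,0],0]

```text
t: 15.9
tool_pos: [0.6304, -0.1065, 0.1105]
tool_rot: [-1.385, 0.881, -0.886]
contact_force: [0.1, 0.1, -2.9]
opening: 0.0135
```

```bash
python3 - <<'E'
from arc import *
stat();rows([110,104,98,92,86],[.1105,.110,.1095,.109,.1085])
E
```

```text
t15.90 pos [0.6304, -0.1065, 0.1105] zyaw 24.9 ydir [0.002, -0.002, -1.0] F [0.1, 0.1, -2.9] M [-0.06, -0.01, 0.04] open 0.0135 q [-0.28, 0.18, 1.68, -0.0, 1.28, -0.72]
ring [ 0.5862 -0.0112] w 114.9 handle rel 30.9 torque about screw 0.05
[[-0.0003, -0.0000, -0.0082], [-0.1, 4.9, 0.2], 0],
[[-0.0018, 0.0005, -0.0191], [-0.1, 10.9, 0.1], 0],
[[-0.0044, 0.0010, -0.0297], [-0.1, 16.9, 0.1], 0],
[[-0.0082, 0.0014, -0.0401], [-0.1, 22.9, 0.1], 0],
[[-0.0130, 0.0019, -0.0499], [-0.1, 28.9, 0.1], 0],
```

Emit:
arm_command:
  steps:
    - [[-0.0003,0,-0.0082],[0,4.9,0],0]
    - [[-0.0018,0.0005,-0.0191],[0,10.9,0],0]
    - [[-0.0044,0.001,-0.0297],[0,16.9,0],0]
    - [[-0.0082,0.0014,-0.0401],[0,22.9,0],0]
    - [[-0.013,0.002,-0.0499],[0,28.9,0],0]

```text
t: 16.4
tool_pos: [0.5793, -0.1158, 0.1083]
tool_rot: [-1.173, 1.261, -1.266]
contact_force: [-0.3, 0.9, -2.0]
opening: 0.0137
```

```bash
python3 - <<'E'
from arc import *
stat();rows([80,74,68,62,56],[.108,.1075,.107,.1065,.106])
E
```

```text
t16.40 pos [0.5793, -0.1158, 0.1083] zyaw -4.21 ydir [0.002, -0.002, -1.0] F [-0.3, 0.9, -2.0] M [0.11, 0.04, 0.21] open 0.0137 q [-0.32, 0.08, 1.8, -0.0, 1.26, -0.25]
ring [ 0.587  -0.0111] w 85.79 handle rel 1.8 torque about screw 0.17
[[-0.0006, 0.0003, -0.0106], [-0.1, 5.8, 0.1], 0],
[[-0.0023, 0.0008, -0.0214], [-0.1, 11.8, 0.1], 0],
[[-0.0051, 0.0013, -0.0321], [-0.1, 17.8, 0.1], 0],
[[-0.0090, 0.0017, -0.0423], [-0.1, 23.8, 0.1], 0],
[[-0.0140, 0.0022, -0.0522], [-0.2, 29.8, 0.1], 0],
```

Emit:
arm_command:
  steps:
    - [[-0.0006,0.0003,-0.0106],[0,5.8,0],0]
    - [[-0.0023,0.0008,-0.0214],[0,11.8,0],0]
    - [[-0.0051,0.0013,-0.0321],[0,17.8,0],0]
    - [[-0.009,0.0017,-0.0423],[0,23.8,0],0]
    - [[-0.014,0.0022,-0.0522],[0,29.8,0],0]

```text
t: 16.9
tool_pos: [0.5281, -0.0981, 0.1061]
tool_rot: [-0.863, 1.63, -1.638]
contact_force: [0.9, -0.4, -3.6]
opening: 0.0134
```

```bash
python3 - <<'E'
from arc import *
stat();rows([52,49,49],[.106,.1055,.1055])
E
```

```text
t16.90 pos [0.5281, -0.0981, 0.1061] zyaw -34.25 ydir [0.003, -0.003, -1.0] F [0.9, -0.4, -3.6] M [-0.08, -0.26, 0.06] open 0.0134 q [-0.32, -0.05, 1.93, -0.0, 1.26, 0.28]
ring [ 0.5872 -0.0113] w 55.75 handle rel -28.3 torque about screw 0.16
[[-0.0004, 0.0001, -0.0072], [-0.2, 3.7, 0.0], 0],
[[-0.0009, 0.0006, -0.0127], [-0.2, 6.7, 0.0], 0],
[[-0.0009, 0.0006, -0.0127], [-0.2, 6.7, 0.0], 0],
```

Emit:
arm_command:
  steps:
    - [[-0.0004,0.0,-0.0072],[0,3.7,0],0]
    - [[-0.0009,0.0005,-0.0127],[0,6.7,0],0]
    - [[-0.0009,0.0005,-0.0127],[0,6.7,0],0]

```text
t: 17.2
tool_pos: [0.518, -0.0903, 0.1057]
tool_rot: [-0.78, 1.708, -1.717]
contact_force: [0.6, -1.3, -3.5]
opening: 0.0134
```

```bash
python3 - <<'E'
from arc import *
stat()
P=ctrl.get_image("top");crop(P,"t10.png",165,255,235,335,6);np.save("top10.npy",P,allow_pickle=True)
P=ctrl.get_image("scene");crop(P,"s10.png",150,240,255,355,6)
a=np.vstack([cv2.imread("pics/t10.png"),cv2.imread("pics/s10.png")]);cv2.imwrite("pics/x10.png",cv2.resize(a,None,fx=.55,fy=.55))
E
```

```text
t17.20 pos [0.518, -0.0903, 0.1057] zyaw -40.94 ydir [0.004, -0.004, -1.0] F [0.6, -1.3, -3.5] M [-0.29, -0.02, -0.07] open 0.0134 q [-0.31, -0.07, 1.96, -0.0, 1.25, 0.4]
ring [ 0.5868 -0.011 ] w 49.06 handle rel -34.9 torque about screw 0.07
```

View pics/x10.png

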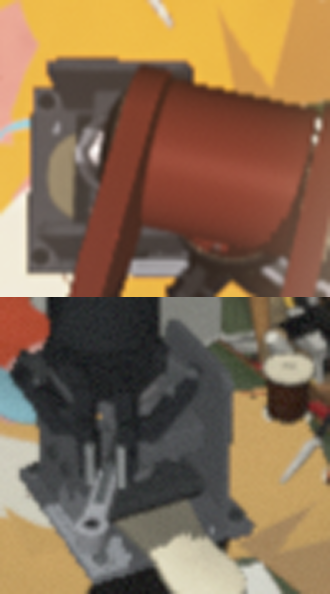

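Emit:
arm_command:
  steps:
    - [[0,-0.01,0],[0,0,0],0]
    - [[0,-0.02,0],[0,0,0],0]
    - [[0,-0.027,0],[0,0,0],0]
    - [[0,-0.027,0],[0,0,0],0]

```text
t: 17.7
tool_pos: [0.5193, -0.0908, 0.1351]
tool_rot: [-0.778, 1.705, -1.717]
contact_force: [-0.2, 0.3, -2.2]
opening: 0.0135
```

```bash
python3 - <<'E'
from arc import *
stat();rows([57,65,73,81,89],[.134]*5)
E
```

```text
t17.70 pos [0.5193, -0.0908, 0.1351] zyaw -40.87 ydir [0.006, -0.004, -1.0] F [-0.2, 0.3, -2.2] M [0.01, 0.04, -0.03] open 0.0135 q [-0.31, -0.11, 1.93, -0.0, 1.31, 0.4]
ring [ 0.588  -0.0114] w 49.13 handle rel -34.9 torque about screw -0.06
[[-0.0006, 0.0012, 0.0134], [-0.4, -7.9, -0.0], 0],
[[-0.0036, 0.0013, 0.0277], [-0.4, -15.9, 0.0], 0],
[[-0.0086, 0.0014, 0.0415], [-0.4, -23.9, 0.0], 0],
[[-0.0154, 0.0015, 0.0544], [-0.4, -31.9, 0.1], 0],
[[-0.0240, 0.0016, 0.0663], [-0.4, -39.9, 0.1], 0],
```

Emit:
arm_command:
  steps:
    - [[-0.0006,0.001,0.0134],[0,-8,0],0]
    - [[-0.0036,0.001,0.0277],[0,-16,0],0]
    - [[-0.0086,0.001,0.0415],[0,-24,0],0]
    - [[-0.0154,0.001,0.0544],[0,-32,0],0]
    - [[-0.024,0.001,0.0663],[0,-40,0],0]

```text
t: 18.2
tool_pos: [0.5854, -0.1163, 0.1344]
tool_rot: [-1.204, 1.21, -1.222]
contact_force: [0.0, 0.4, -2.1]
opening: 0.0136
```

```bash
python3 - <<'E'
from arc import *
stat();rows([97,105,112,115,115],[.134]*5)
E
```

```text
t18.20 pos [0.5854, -0.1163, 0.1344] zyaw -0.55 ydir [0.006, -0.004, -1.0] F [0.0, 0.4, -2.1] M [0.02, -0.01, 0.04] open 0.0136 q [-0.32, 0.06, 1.77, -0.0, 1.3, -0.31]
ring [ 0.5864 -0.0113] w 89.45 handle rel 5.4 torque about screw 0.05
[[-0.0012, 0.0005, 0.0144], [-0.3, -7.6, 0.3], 0],
[[-0.0041, 0.0006, 0.0287], [-0.3, -15.6, 0.3], 0],
[[-0.0083, 0.0006, 0.0408], [-0.3, -22.6, 0.3], 0],
[[-0.0106, 0.0006, 0.0458], [-0.3, -25.6, 0.3], 0],
[[-0.0106, 0.0006, 0.0458], [-0.3, -25.6, 0.3], 0],
```

Emit:
arm_command:
  steps:
    - [[-0.0012,0.0005,0.0144],[-0.3,-7.6,0.3],0]
    - [[-0.0041,0.0005,0.0287],[-0.3,-15.6,0.3],0]
    - [[-0.0083,0.0005,0.0408],[-0.3,-22.6,0.3],0]
    - [[-0.0106,0.0005,0.0458],[-0.3,-25.6,0.3],0]
    - [[-0.0106,0.0005,0.0458],[-0.3,-25.6,0.3],0]

```text
t: 18.7
tool_pos: [0.6317, -0.1058, 0.1339]
tool_rot: [-1.386, 0.882, -0.88]
contact_force: [-0.7, 0.3, -2.1]
opening: 0.0136
```

```bash
python3 - <<'E'
from arc import *
stat();rows([115]*5,[.129,.125,.121,.117,.114])
E
```

```text
t18.70 pos [0.6317, -0.1058, 0.1339] zyaw 25.08 ydir [-0.001, 0.0, -1.0] F [-0.7, 0.3, -2.1] M [-0.04, 0.02, 0.05] open 0.0136 q [-0.28, 0.16, 1.66, -0.0, 1.32, -0.72]
ring [ 0.5872 -0.0107] w 115.08 handle rel 31.1 torque about screw -0.00
[[0.0002, 0.0049, -0.0004], [0.1, 0.1, -0.0], 0],
[[0.0002, 0.0089, -0.0004], [0.1, 0.1, -0.0], 0],
[[0.0002, 0.0129, -0.0004], [0.1, 0.1, -0.0], 0],
[[0.0002, 0.0169, -0.0004], [0.1, 0.1, -0.0], 0],
[[0.0002, 0.0199, -0.0004], [0.1, 0.1, -0.0], 0],
```

Emit:
arm_command:
  steps:
    - [[0,0.005,-0.0004],[0,0,0],0]
    - [[0,0.009,-0.0004],[0,0,0],0]
    - [[0,0.013,-0.0004],[0,0,0],0]
    - [[0,0.017,-0.0004],[0,0,0],0]

```text
t: 19.1
tool_pos: [0.6309, -0.1061, 0.1163]
tool_rot: [-1.386, 0.883, -0.88]
contact_force: [-0.3, 0.1, -1.9]
opening: 0.0132
```

```bash
python3 - <<'E'
from arc import *
stat()
E
```

```text
t19.10 pos [0.6309, -0.1061, 0.1163] zyaw 25.05 ydir [-0.002, 0.0, -1.0] F [-0.3, 0.1, -1.9] M [-0.04, -0.03, 0.04] open 0.0132 q [-0.28, 0.18, 1.67, -0.0, 1.29, -0.72]
ring [ 0.5864 -0.0109] w 115.05 handle rel 31.0 torque about screw 0.02
```

Emit:
arm_command:
  steps:
    - [[0,0.004,0],[0,0,0],0]
    - [[0,0.008,0],[0,0,0],0]
    - [[0,0.0115,0],[0,0,0],0]

```text
t: 19.4
tool_pos: [0.6307, -0.1061, 0.1043]
tool_rot: [-1.386, 0.883, -0.88]
contact_force: [0.2, -0.3, -2.9]
opening: 0.0133
```

Emit:
arm_command:
  steps:
    - [[0,0.001,0],[0,0,0],0]

```text
t: 19.5
tool_pos: [0.6304, -0.106, 0.1027]
tool_rot: [-1.386, 0.884, -0.88]
contact_force: [-0.9, -0.0, -0.8]
opening: 0.0133
```

Emit:
arm_command:
  steps:
    - [[0,0.001,0],[0,0,0],0]

```text
t: 19.6
tool_pos: [0.6306, -0.106, 0.1019]
tool_rot: [-1.386, 0.884, -0.88]
contact_force: [-1.0, -0.1, 0.4]
opening: 0.0132
```

Emit:
arm_command:
  steps:
    - [[0,0.001,0],[0,0,0],0]

```text
t: 19.7
tool_pos: [0.6309, -0.106, 0.1016]
tool_rot: [-1.385, 0.883, -0.88]
contact_force: [-1.0, 0.2, 0.7]
opening: 0.0136
```

```bash
python3 - <<'E'
from arc import *
stat();rows([110,104,98,92,86],[.1045,.104,.1035,.103,.1025])
E
```

```text
t19.70 pos [0.6309, -0.106, 0.1016] zyaw 25.04 ydir [-0.002, 0.001, -1.0] F [-1.0, 0.2, 0.7] M [0.24, 0.25, 0.07] open 0.0136 q [-0.28, 0.2, 1.68, 0.0, 1.27, -0.72]
ring [ 0.5865 -0.0109] w 115.04 handle rel 31.0 torque about screw -0.01
[[-0.0001, -0.0029, -0.0088], [0.1, 5.0, -0.1], 0],
[[-0.0016, -0.0024, -0.0197], [0.1, 11.0, -0.1], 0],
[[-0.0043, -0.0019, -0.0303], [0.1, 17.0, -0.1], 0],
[[-0.0081, -0.0013, -0.0407], [0.1, 23.0, -0.1], 0],
[[-0.0129, -0.0008, -0.0505], [0.1, 29.0, -0.1], 0],
```

Emit:
arm_command:
  steps:
    - [[-0.0001,-0.003,-0.0088],[0,5,0],0]
    - [[-0.0016,-0.0025,-0.0197],[0,11,0],0]
    - [[-0.0043,-0.002,-0.0303],[0,17,0],0]
    - [[-0.0081,-0.0014,-0.0407],[0,23,0],0]
    - [[-0.0129,-0.0008,-0.0505],[0,29,0],0]

```text
t: 20.2
tool_pos: [0.5794, -0.1158, 0.1026]
tool_rot: [-1.175, 1.264, -1.262]
contact_force: [-0.3, 0.9, -1.6]
opening: 0.0133
```

```bash
python3 - <<'E'
from arc import *
stat();rows([80,74,68,63,58],[.102,.1015,.101,.1005,.100])
E
```

```text
t20.20 pos [0.5794, -0.1158, 0.1026] zyaw -4.17 ydir [-0.001, 0.0, -1.0] F [-0.3, 0.9, -1.6] M [0.12, -0.02, 0.26] open 0.0133 q [-0.32, 0.09, 1.8, -0.0, 1.26, -0.25]
ring [ 0.5871 -0.0111] w 85.83 handle rel 1.8 torque about screw 0.22
[[-0.0006, 0.0007, -0.0107], [0.1, 5.8, -0.0], 0],
[[-0.0023, 0.0012, -0.0216], [0.1, 11.8, -0.0], 0],
[[-0.0051, 0.0017, -0.0322], [0.1, 17.8, -0.0], 0],
[[-0.0083, 0.0022, -0.0408], [0.1, 22.8, -0.0], 0],
[[-0.0122, 0.0027, -0.0491], [0.1, 27.8, 0.0], 0],
```

Emit:
arm_command:
  steps:
    - [[-0.0006,0.0007,-0.0107],[0,5.8,0],0]
    - [[-0.0023,0.0012,-0.0216],[0,11.8,0],0]
    - [[-0.0051,0.0017,-0.0322],[0,17.8,0],0]
    - [[-0.0083,0.0022,-0.0408],[0,22.8,0],0]
    - [[-0.0122,0.0027,-0.0491],[0,27.8,0],0]

```text
t: 20.7
tool_pos: [0.5315, -0.1003, 0.1005]
tool_rot: [-0.889, 1.609, -1.61]
contact_force: [2.1, -0.2, -1.7]
opening: 0.0139
```

```bash
python3 - <<'E'
from arc import *
stat()
E
```

```text
t20.70 pos [0.5315, -0.1003, 0.1005] zyaw -32.15 ydir [0.0, -0.001, -1.0] F [2.1, -0.2, -1.7] M [-0.12, -0.2, 0.18] open 0.0139 q [-0.32, -0.03, 1.92, -0.0, 1.25, 0.24]
ring [ 0.5874 -0.0114] w 57.85 handle rel -26.2 torque about screw 0.38
```

Emit:
arm_command:
  steps:
    - [[0,0.001,0],[0,0,0],0]

```text
t: 20.8
tool_pos: [0.5312, -0.1002, 0.0998]
tool_rot: [-0.889, 1.608, -1.61]
contact_force: [-1.2, -0.4, -1.4]
opening: 0.0135
```

Emit:
arm_command:
  steps:
    - [[0,0.001,0],[0,0,0],0]

```text
t: 20.9
tool_pos: [0.5315, -0.1004, 0.0993]
tool_rot: [-0.89, 1.605, -1.61]
contact_force: [-1.2, -0.1, -0.3]
opening: 0.0137
```

Emit:
arm_command:
  steps:
    - [[0,0.001,0],[0,0,0],0]

```text
t: 21.0
tool_pos: [0.5318, -0.1006, 0.0986]
tool_rot: [-0.891, 1.604, -1.609]
contact_force: [-1.9, -0.7, 0.3]
opening: 0.0135
```

```bash
python3 - <<'E'
from arc import *
stat()
E
```

```text
t21.00 pos [0.5318, -0.1006, 0.0986] zyaw -31.93 ydir [0.002, -0.002, -1.0] F [-1.9, -0.7, 0.3] M [0.13, 0.2, 0.17] open 0.0135 q [-0.32, -0.03, 1.92, -0.0, 1.24, 0.23]
ring [ 0.5873 -0.0115] w 58.07 handle rel -25.9 torque about screw 0.04
```

```bash
python3 - <<'E'
from arc import *
rows([55,52.5,50,50],[.1,.1,.0998,.0998])
E
```

```text
[[-0.0004, -0.0014, -0.0061], [-0.1, 3.1, 0.0], 0],
[[-0.0007, -0.0014, -0.0107], [-0.1, 5.6, 0.0], 0],
[[-0.0012, -0.0012, -0.0153], [-0.1, 8.1, 0.0], 0],
[[-0.0012, -0.0012, -0.0153], [-0.1, 8.1, 0.0], 0],
```

Emit:
arm_command:
  steps:
    - [[-0.0004,-0.0014,-0.0061],[0,3.1,0],0]
    - [[-0.0007,-0.0014,-0.0107],[0,5.6,0],0]
    - [[-0.0012,-0.0012,-0.0153],[0,8.1,0],0]
    - [[-0.0012,-0.0012,-0.0153],[0,8.1,0],0]

```text
t: 21.4
tool_pos: [0.5196, -0.0916, 0.0995]
tool_rot: [-0.793, 1.699, -1.705]
contact_force: [0.3, -1.4, -2.7]
opening: 0.0134
```

```bash
python3 - <<'E'
from arc import *
stat()
E
```

```text
t21.40 pos [0.5196, -0.0916, 0.0995] zyaw -39.99 ydir [0.002, -0.002, -1.0] F [0.3, -1.4, -2.7] M [-0.29, 0.0, -0.06] open 0.0134 q [-0.31, -0.06, 1.96, -0.0, 1.24, 0.38]
ring [ 0.587  -0.0112] w 50.01 handle rel -34.0 torque about screw 0.06
```

```bash
python3 - <<'E'
from arc import *
rows([53,55,55],[.0995,.105,.115])
E
```

```text
[[-0.0003, 0.0000, 0.0053], [-0.2, -3.0, 0.0], 0],
[[-0.0005, -0.0055, 0.0090], [-0.2, -5.0, 0.0], 0],
[[-0.0005, -0.0155, 0.0090], [-0.2, -5.0, 0.0], 0],
```

Emit:
arm_command:
  steps:
    - [[-0.0003,0,0.0053],[0,-3,0],0]
    - [[-0.0004,-0.0055,0.008],[0,-4.5,0],0]
    - [[-0.0004,-0.016,0.008],[0,-4.5,0],0]
    - [[-0.0004,-0.035,0.008],[0,-4.5,0],0]
    - [[-0.0004,-0.06,0.008],[0,-4.5,0],0]

```text
t: 21.9
tool_pos: [0.5251, -0.096, 0.1597]
tool_rot: [-0.85, 1.648, -1.65]
contact_force: [0.0, -0.6, -3.0]
opening: 0.0137
```

```bash
python3 - <<'E'
from arc import *
stat();go([.43,-.25,.165],-26)
E
```

```text
t21.90 pos [0.5251, -0.096, 0.1597] zyaw -35.5 ydir [-0.0, -0.001, -1.0] F [0.0, -0.6, -3.0] M [-0.06, -0.01, 0.02] open 0.0137 q [-0.32, -0.11, 1.9, -0.0, 1.36, 0.3]
ring [ 0.586  -0.0105] w 54.5 handle rel -29.5 torque about screw 0.06
shift [0.1806, -0.0051, 0.012] turn [-0.03, -9.5, 0.08] | |s| 0.181 turn 9.5
```

Emit:
arm_command:
  steps:
    - [[0.18,0,0.012],[0,-9.5,0],0]
    - [[0.18,0,0.012],[0,-9.5,0],0]
    - [[0.18,0,0.012],[0,-9.5,0],0]
    - [[0.18,0,0.012],[0,-9.5,0],0]
    - [[0.18,0,0.012],[0,-9.5,0],0]

```text
t: 22.4
tool_pos: [0.4287, -0.2527, 0.1612]
tool_rot: [-0.957, 1.537, -1.542]
contact_force: [0.8, 0.2, -2.1]
opening: 0.0136
```

```bash
python3 - <<'E'
from ov import *
st()
P=ctrl.get_image("top");np.save("top11.npy",P,allow_pickle=True);Q=ctrl.get_image("scene");np.save("scene11.npy",Q,allow_pickle=True)
w=np.radians(84);x=np.array([np.cos(w),np.sin(w)]);n=np.array([-x[1],x[0]])
r=np.array([.462,-.125])
fp=[r+.03*x+.03*n,r+.03*x-.03*n,r-.03*x-.03*n,r-.18*x-.01*n,r-.18*x+.01*n,r-.03*x+.03*n]
ov(P,"t11.png",(150,330,170,430),3,[np.array([*f,0]) for f in fp])
crop(Q,"s11.png",140,300,230,400,3.5)
E
```

```text
t22.40 pos [0.4287, -0.2527, 0.1612] zyaw -26.31 ydir [0.0, -0.003, -1.0] F [0.8, 0.2, -2.1] M [-0.02, -0.04, -0.01] open 0.0136 q [-0.68, -0.21, 1.98, -0.0, 1.37, -0.22]
```

View pics/t11.png

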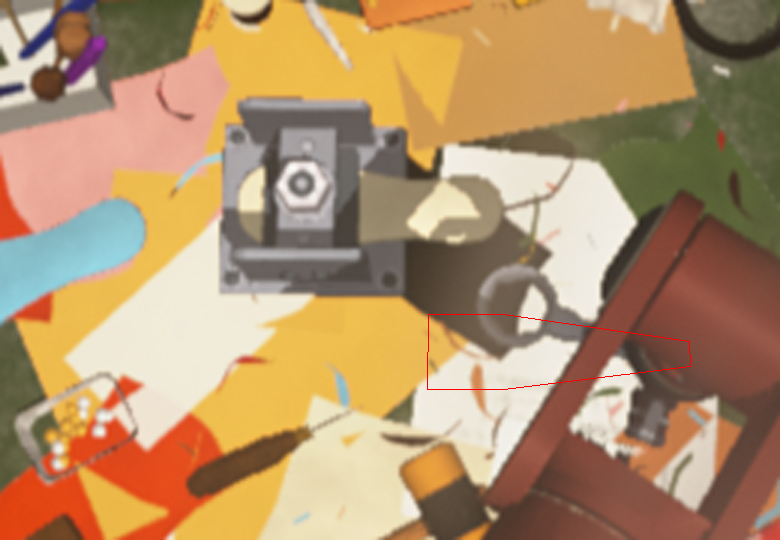

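View pics/s11.png

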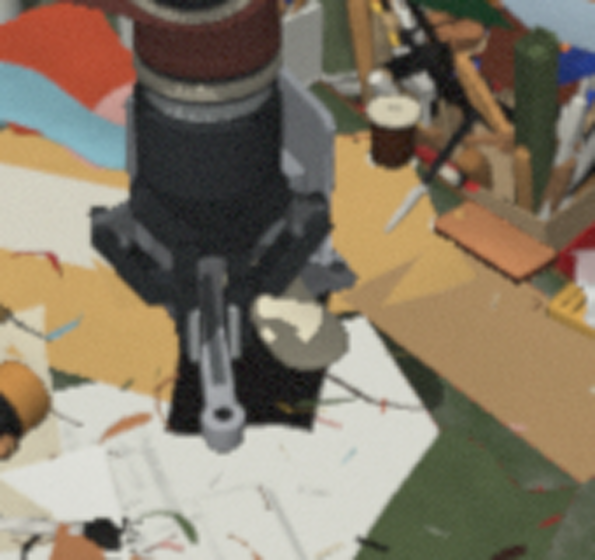

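```bash
cat > hexfit.py <<'E'
from h import *
from scipy.optimize import minimize
def fit(P,z,C=(.5865,-.0130)):
    N=400;s=.08/N
    uv=np.zeros((N,N,2),np.float32)
    for i in range(N):
        for j in range(N):
            r=proj(P,[C[0]+(N/2-i)*s,C[1]+(N/2-j)*s,z]);uv[i,j]=(r[1],r[0])
    im=cv2.remap(P["img"],uv,None,cv2.INTER_CUBIC);cv2.imwrite("pics/hexr.png",im[:,:,::-1])
    g=im.astype(int).min(2)
    yy,xx=np.mgrid[:400,:400]
    for th in (165,180,195):
        m=(g>th).astype(np.uint8);n,l,stt,c=cv2.connectedComponentsWithStats(m)
        k=max(range(1,n),key=lambda i:stt[i,4]-1e6*(np.hypot(*(c[i]-200))>60))
        cs,_=cv2.findContours((l==k).astype(np.uint8),0,1);h=cv2.convexHull(max(cs,key=cv2.contourArea))
        mask=np.zeros(g.shape,np.uint8);cv2.fillPoly(mask,[h],1)
        def iou(v):
            x=xx-v[0];y=yy-v[1];d=np.max([np.abs(x*np.cos(v[3]+a)+y*np.sin(v[3]+a)) for a in (0,np.pi/3,2*np.pi/3)],0)
            q=d<v[2];return -np.sum(q&(mask>0))/np.sum(q|(mask>0))
        b=min((minimize(iou,[195,200,85,a],method="Nelder-Mead",options=dict(initial_simplex=np.array([[195,200,85,a],[201,200,85,a],[195,207,85,a],[195,200,92,a],[195,200,85,a+.15]]))) for a in np.arange(0,1.04,.15)),key=lambda r:r.fun)
        print(th,b.x.round(1),b.fun.round(3),"yaw mod60",(np.degrees(np.arctan2(-np.cos(b.x[3]),-np.sin(b.x[3])))%60).round(1),"c",(C[0]+(200-b.x[1])*s).round(4),(C[1]+(200-b.x[0])*s).round(4))
E
python3 - <<'E'
from hexfit import *
fit(np.load("top11.npy",allow_pickle=True).item(),.116);fit(np.load("top1.npy",allow_pickle=True).item(),.128)
E
```

```text
165 [209.3 241.1 118.7  -1.5] -0.873 yaw mod60 54.0 c 0.5783 -0.0149
180 [199.  198.   83.2   0.6] -0.974 yaw mod60 56.6 c 0.5869 -0.0128
195 [198.6 197.9  80.6   0.6] -0.985 yaw mod60 56.5 c 0.5869 -0.0127
165 [197.9 198.5  83.8   0.9] -0.985 yaw mod60 35.7 c 0.5868 -0.0126
180 [197.9 198.   81.2   0.9] -0.986 yaw mod60 35.7 c 0.5869 -0.0126
195 [198.2 197.5  78.3   1. ] -0.988 yaw mod60 35.2 c 0.587 -0.0126
```

View pics/hexr.png

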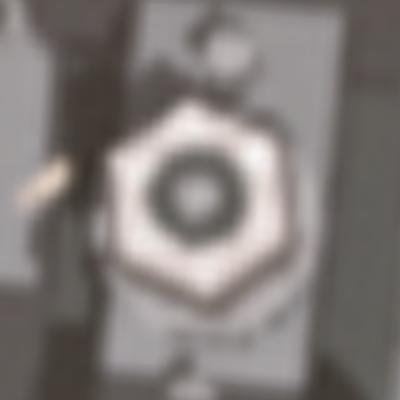

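```bash
python3 - <<'E'
from h import *
go([.451,-.2394,.05],-6)
E
```

```text
shift [-0.0187, 0.1108, 0.0137] turn [-0.07, -20.12, 0.06] | |s| 0.113 turn 20.1
```

Emit:
arm_command:
  steps:
    - [[-0.0187,0.02,0.0137],[0,-8,0],0]
    - [[-0.0187,0.05,0.0137],[0,-16,0],0]
    - [[-0.0187,0.085,0.0137],[0,-20,0],0]
    - [[-0.0187,0.11,0.0137],[0,-20,0],0]
    - [[-0.0187,0.11,0.0137],[0,-20,0],0]

```text
t: 23.0
tool_pos: [0.4488, -0.2359, 0.0467]
tool_rot: [-1.16, 1.293, -1.28]
contact_force: [-1.2, -0.1, -1.5]
opening: 0.0137
```

```bash
python3 - <<'E'
from h import *
st();go([.451,-.2394,.012],-6)
E
```

```text
t23.00 pos [0.4488, -0.2359, 0.0467] zyaw -6.0 ydir [-0.006, 0.004, -1.0] F [-1.2, -0.1, -1.5] M [0.03, 0.05, 0.01] open 0.0137 q [-0.63, -0.03, 2.02, -0.0, 1.15, -0.53]
shift [0.0034, 0.0347, 0.0027] turn [0.37, -0.0, -0.21] | |s| 0.035 turn 0.4
```

Emit:
arm_command:
  steps:
    - [[0.003,0.012,0.002],[0.3,0,-0.2],0]
    - [[0.003,0.024,0.002],[0.3,0,-0.2],0]
    - [[0.003,0.031,0.002],[0.3,0,-0.2],0]
    - [[0.003,0.035,0.002],[0.3,0,-0.2],0]
    - [[0.003,0.037,0.002],[0.3,0,-0.2],0]

```text
t: 23.5
tool_pos: [0.4504, -0.2391, 0.0097]
tool_rot: [-1.158, 1.287, -1.285]
contact_force: [0.8, -0.9, -2.0]
opening: 0.0134
```

```bash
python3 - <<'E'
from h import *
st()
E
```

```text
t23.50 pos [0.4504, -0.2391, 0.0097] zyaw -6.01 ydir [-0.001, 0.0, -1.0] F [0.8, -0.9, -2.0] M [-0.06, -0.07, -0.02] open 0.0134 q [-0.63, 0.03, 2.03, -0.0, 1.07, -0.53]
```

Down the last ~3 mm in small steps.

Emit:
arm_command:
  steps:
    - [[0,0.001,0],[0,0,0],0]
    - [[0,0.002,0],[0,0,0],0]
    - [[0,0.003,0],[0,0,0],0]
    - [[0,0.0033,0],[0,0,0],0]

```text
t: 23.9
tool_pos: [0.4505, -0.2392, 0.0065]
tool_rot: [-1.158, 1.287, -1.286]
contact_force: [-0.0, -0.6, -2.4]
opening: 0.0133
```

```bash
python3 - <<'E'
from h import *
st()
E
```

```text
t23.90 pos [0.4505, -0.2392, 0.0065] zyaw -6.01 ydir [-0.001, 0.0, -1.0] F [-0.0, -0.6, -2.4] M [-0.03, 0.03, -0.02] open 0.0133 q [-0.63, 0.04, 2.03, -0.0, 1.07, -0.53]
```

Emit:
arm_command:
  steps:
    - [[0,0.0008,0],[0,0,0],0]
    - [[0,0.0012,0],[0,0,0],0]

```text
t: 24.1
tool_pos: [0.4506, -0.2392, 0.0063]
tool_rot: [-1.159, 1.287, -1.285]
contact_force: [-4.7, 2.4, 7.5]
opening: 0.0134
```

```bash
python3 - <<'E'
from h import *
st()
E
```

```text
t24.10 pos [0.4506, -0.2392, 0.0063] zyaw -6.01 ydir [-0.001, 0.0, -1.0] F [-4.7, 2.4, 7.5] M [0.46, 0.67, -0.01] open 0.0134 q [-0.63, 0.04, 2.03, -0.0, 1.07, -0.53]
```

Contact with the desk. Back off a touch and release.

Emit:
arm_command:
  steps:
    - [[0,-0.0005,0],[0,0,0],0]
    - [[0,-0.0005,0],[0,0,0],0.35]
    - [[0,-0.0005,0],[0,0,0],0.5]
    - [[0,-0.001,0],[0,0,0],0.5]
    - [[0,-0.004,0],[0,0,0],0.5]
  force: 30

```text
t: 24.6
tool_pos: [0.4504, -0.2391, 0.0101]
tool_rot: [-1.159, 1.288, -1.285]
contact_force: [-0.6, 0.5, 0.1]
opening: 0.0431
```

Emit:
arm_command:
  steps:
    - [[0,-0.03,0],[0,0,0],0.5]
    - [[0,-0.08,0],[0,0,0],0.5]
    - [[0,-0.13,0],[0,0,0],0.5]
    - [[0,-0.18,0],[0,0,0],0.5]
    - [[0,-0.2,0],[0,0,0],0.5]

```text
t: 25.1
tool_pos: [0.4529, -0.2408, 0.2171]
tool_rot: [-1.156, 1.279, -1.293]
contact_force: [1.5, -0.7, 0.8]
opening: 0.0426
```

```bash
python3 - <<'E'
from h import *
st();go([.3,-.45,.25],-40)
E
```

```text
t25.10 pos [0.4529, -0.2408, 0.2171] zyaw -6.01 ydir [0.006, -0.005, -1.0] F [1.5, -0.7, 0.8] M [0.01, -0.03, -0.05] open 0.0426 q [-0.63, -0.22, 1.89, -0.0, 1.46, -0.53]
shift [0.2242, -0.0328, -0.1299] turn [-0.46, 33.99, 0.13] | |s| 0.261 turn 34.0
```

Emit:
arm_command:
  steps:
    - [[0.22,-0.03,-0.13],[0,34,0],0.5]
    - [[0.22,-0.03,-0.13],[0,34,0],0.5]
    - [[0.22,-0.03,-0.13],[0,34,0],0.5]
    - [[0.22,-0.03,-0.13],[0,34,0],0.5]
    - [[0.22,-0.03,-0.13],[0,34,0],0.5]

```text
t: 25.6
tool_pos: [0.3037, -0.4406, 0.2468]
tool_rot: [-0.788, 1.695, -1.711]
contact_force: [1.0, 0.1, 0.2]
opening: 0.0427
```

```bash
python3 - <<'E'
from ov import *
from hexfit import fit
st()
P=ctrl.get_image("top");np.save("top12.npy",P,allow_pickle=True);Q=ctrl.get_image("scene")
yaw=np.radians(84);d=np.array([np.cos(yaw),np.sin(yaw)])
ov(P,"t12.png",(140,330,160,420),3,outline(np.array([.5749,-.1242])+.065*d,yaw,.023))
crop(Q,"s12.png",140,300,180,400,3.5)
fit(P,.116)
for k in ["awl","snap_tray","spool_brown"]:
    print(k,[(np.round(b["position"],1).tolist(),round(b["confidence"],2)) for b in ctrl.boxes_of(P,k)[:2]])
E
```

```text
t25.60 pos [0.3037, -0.4406, 0.2468] zyaw -40.14 ydir [0.007, -0.006, -1.0] F [1.0, 0.1, 0.2] M [-0.01, 0.05, 0.01] open 0.0427 q [-1.11, -0.18, 1.81, 0.0, 1.5, -0.41]
165 [201.5 197.7  85.3   0.6] -0.924 yaw mod60 56.6 c 0.587 -0.0133
180 [198.9 197.9  81.9   0.6] -0.984 yaw mod60 56.7 c 0.5869 -0.0128
195 [198.7 197.6  79.1  -0.5] -0.984 yaw mod60 56.7 c 0.587 -0.0127
awl [([304.5, 254.6], 0.74), ([147.2, 253.4], 0.71)]
snap_tray [([288.2, 188.8], 0.76)]
spool_brown [([145.7, 253.3], 0.69)]
```

View pics/t12.png

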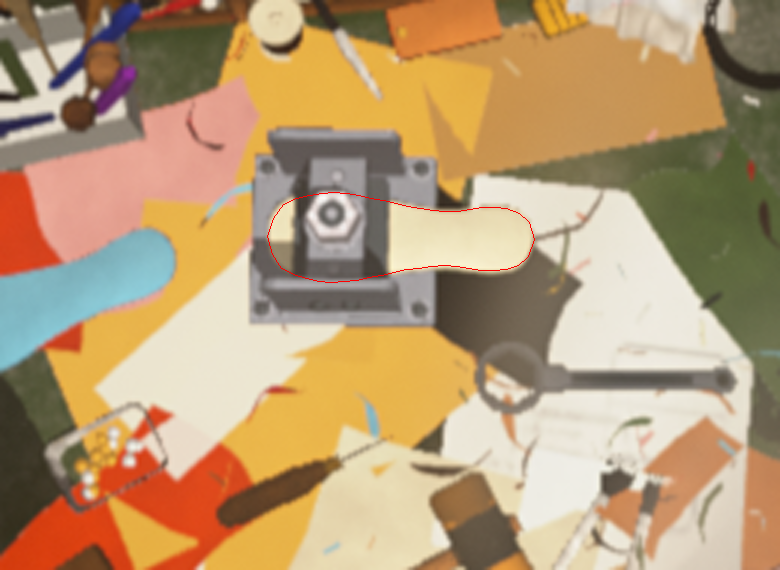

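View pics/s12.png

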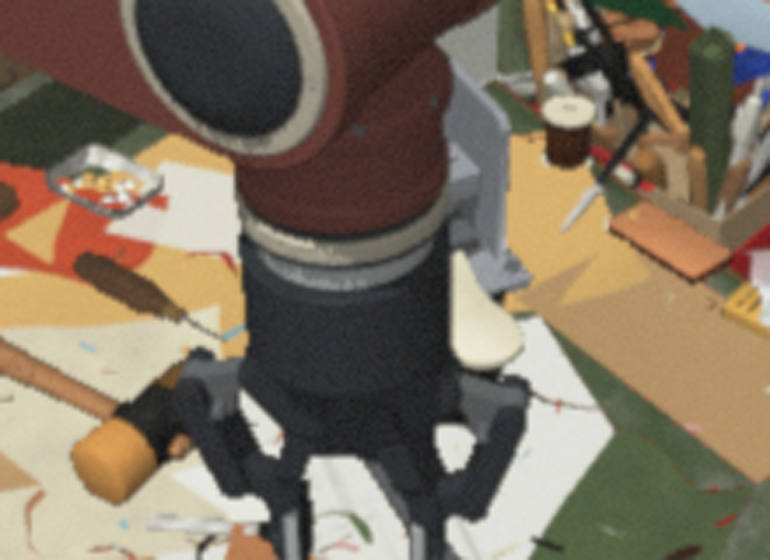

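```bash
python3 - <<'E'
from station import ctrl
print(ctrl.finish_job())
E
```

```text
the job is handed in; nothing more can be done
None
```

The insole is clamped in the press, the wrench is off and lying flat on the desk, and I handed the job in at about 26 s of the 72 s allowed.

**Insole:** I slid it toe first into the open front, set it on the bed and let go. In the last top picture its outline fits the planned pose to about 1 px. By the last estimate of the screw's axis, the ball is about 2 mm short of centre.

**Screw:** I turned it in three wrench strokes, plus a last 8° at the end of the third stroke without reseating, and lifted and reseated the ring between strokes. The hexagon's angle in the pictures shows about 159° of tightening, or 2.78 rad. That puts the joint between 2.78 and 3.38 for any permitted start, most likely around 3.1. Reaction torque rose from about 0.16 to 0.38 N m during the last stroke.

**Checks that disagreed:**
- After the third stroke, feeling for the flange height gave about 0.2 rad less turning than the wrench angle did. I added the last 8° because of this.
- The torque read only about 0.06 N m once the arm came to rest.
- The scene camera was 4 to 6 mm off the top camera, so I trusted the top one, which agreed with where the ring seated.

**Wrench and bystanders:** The wrench lies in front of the press on the robot's side, its ring about 175 mm from the screw's axis. In the pictures the awl, snap tray and spool are where they were. The network's readings for them moved 1 to 4 px, within its usual error.

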